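Press an end cap home with locking clamp pliers

ROBOT

A 7-joint arm with a two-finger parallel gripper is mounted at the origin on the work surface. World frame = base frame: x ahead of the robot, y to its left, z up, the work surface at z = 0. Lengths are in m, angles in rad, forces in N, time in s.
With the tool pointing down it reaches from about 0.425 to 0.875 m from the base axis. Payload 4.7 kg.
Tool frame: the origin (TCP) lies between the finger pads; the fingertips stand 17 mm ahead of it and the grasp point (between the pads) lies 2 mm behind it (robot.finger_overhang is the distance from the TCP to the fingertips, in m); x points along the fingers, z is the direction in which the jaws open and shut, and the axes are right-handed (so a half turn about x gives the same grasp; the last joint's range is limited). The gripper opens to 87 mm and grips with 3 to 60 N. Pads are 19 mm wide; open, the fingers measure 117 mm over their backs; the gripper's body (75 mm by 190 mm) begins 51 mm behind the grasp point.
Start: joints at [1.303, 0.321, -0.07, 1.45, 0.023, 1.371, -0.057], TCP at [0.181, -0.624, 0.207] pointing down, gripper open.
Joint ranges: [-2.86, 2.86], [-0.3, 2.09], [-1.38, 1.24], [0.06, 2.45], [-1.56, 4.7], [0.09, 2.05], [-2.69, 2.69]. Speed limits (rad/s): [2.57, 2.57, 3.14, 3.14, 3.14, 3.14, 3.14].

INTERFACE

Orientations are given as a rotation vector (axis times angle).
In Python, from workcell import robot gives the robot as it stands.
- The arm moves only by the tool arm_command, never from a script. Its argument "moves" is a list of rows, each an object of numbers: "gripper": the closure in counts, from 0 (fully open) to 255 (shut); "x", "y", "z": the shift along the tool's x, y, z in mm; "turn": the turn about the tool's x in rad. In form: [{"gripper": .., "x": .., "y": .., "z": .., "turn": ..}, ...]. A call has exactly 5 rows; each row is the pose to reach, as a shift and turn from the pose measured when the call began, along the tool's axes at that moment; what a row does not reach only later rows make up. A row lasts 1/12 s, in which the tool goes at most 41.7 mm and 7.16 degrees, less where a joint would pass 70% of its speed; a pose out of reach is approached as far as the arm can. A call with a gripper value outside its range is refused whole. The fingers move at their own pace and stop on an object; "force" is the grip in N (left out, the last holds). Time passes only in rows, so rows that repeat a pose let the fingers close, or fill a call up. It gives the time, the measured TCP pose, the force and the opening at its end, in the units of the state.
- robot.get_state(): the state, without advancing time (a new reading comes with each control period).
- robot.capture(name): name is "side" or "top" or "wrist"; returns a dict with "img" (420x560x3 uint8, red, green, blue), "mtx" (3x3 intrinsics, pixels), "R" (3x3) and "t" (3): a world point X has camera coordinates R X + t. Camera axes: x right, y down, z forward; pixel columns grow to the right and rows downward; lengths in m; the calibration is good to about 2 mm. A picture is of the moment at which its call begins. There is no depth.
- robot.sign_off(): hands the job in, once; it reports no verdict.
The state is a dict: "time": time; "joint_pos": joint angles; "dq": joint speeds; "joint_torque": joint torques, N m; "tcp_pos": TCP position; "tcp_rot": TCP orientation; "wrist_force": force on the tool from outside, world axes, zero at the start; "ft_torque": the same for the moment, N m; "opening": finger opening in m.
Only numpy, scipy, OpenCV 4.12 (cv2) and the standard library are available. Lean on these libraries where they do the work, as an engineer would, in place of code of your own. Each camera call takes 0.05 s, during which the arm holds its last target. There are 200 camera calls.

TASK

Lay the loose aluminium profile with the half-started green cap into the cradle of the locking pliers, cap towards the moving jaw, and slide it gently along until you feel its plain end press lightly on the steel anvil. Squeeze the plier handles over centre without overloading them, so that they press the cap fully home and stay locked when you let go. Then pull the red release lever to spring the pliers open, and leave the capped profile lying in the cradle and everything else on the bench where it was.

Things in the scene. Friction and masses are not known exactly. Their poses are not given: they have to be found in the camera images.
- pliers: bench press: locking clamp pliers lying flat on a grey base plate 10 mm thick, bolted down. Origin at bench level under the handles' pivot; y runs along the handles (jaws and cradle on the -y side), x from moving jaw to anvil, z up. All fixed points below share these axes. Plate: 150 by 120 mm under the jaws, a 60 mm wide strip under the fixed handle.
- cradle_seat (a point): on the base: where profile_mid lies when the profile is in the cradle against an anvil at mid setting, 24 mm above the bench. The profile lies along x here, its cap (-x end) facing the moving jaw. Seated, there is about 5 mm between the started cap and the jaw's round sprung pad while the pliers are open. Jaw arms stand outside the profile's ends, under 41 mm tall.
- cradle_floor (a point): on the base: the cradle's floor below cradle_seat, 10 mm above the bench. Two blue guide strips along x flank it, 27.6 mm apart inside, each 6 mm thick, rising 9 mm above the floor.
- anvil: the fixed jaw's steel block, 30 mm wide, top 40 mm above the bench; origin at bench level under the face that takes the profile's plain end, 25 mm along +x from cradle_seat at mid setting. A brass screw has set it up to 1 mm either way, differently each time (so it must be felt); that also changes how hard the handles are to squeeze. A push of 3 to 10 N on it is right.
- profile: the loose aluminium offcut to be capped; origin under its centre, axes as for profile_mid.
- profile_mid (a point): centre of the loose aluminium profile: silver, 50 mm long (its x), 24 mm wide (y), 28 mm tall (z), about 90 g, standing on its underside 14 mm below this point. Its green end cap is at the -x end.
- cap (a joint): how far the green cap (5 mm thick, 23 by 26 mm) is pressed onto the profile: 0 = started only, standing 5 mm proud; 0.005 m = home, flat on the aluminium. It slides stiffly (about 8 N).
- squeeze_mid (a point): on the base: midway between the two handles when shut, 80 mm along y from their pivot, 30 mm above the bench. Shut, the handles measure 32 mm over both outer faces (x = -16 and +16 mm from here); open, the moving handle's outer face here is at x = -34 mm.
- fixed_grip (a point): centre line of the fixed handle, 80 mm from the pivot, 30 mm above the bench. Both handles are steel bars 10 mm thick and 24 mm tall (18 to 42 mm above the bench), ending 150 mm from the pivot. Base plate under this one.
- moving_grip (a point): centre line of the moving handle (blue grip, -x side), 80 mm from its pivot, 30 mm above the bench; its y axis runs along the handle and turns with it.
- handle (a joint): angle of the moving handle: 0 = open, 0.22 rad = shut on its stop. Dead centre is at 0.18: with a profile clamped it then springs to the stop and stays locked. A weak spring opens it otherwise. At moving_grip it takes some 10 to 23 N, depending on the anvil's setting; more than 50 N from the fingers in all overloads the tool.
- paddle (a point): centre of the release lever's red paddle: 8 mm thick (x), 42 mm long (y), 15 to 49 mm above the bench, sticking out beyond the handles' ends; its +x side is free. With the pliers locked, draw it towards -x: after some 10 to 30 mm and a few N the lever's heel pries the handle back over centre and it springs open, taking the paddle some 40 mm along in all.
- release (a joint): angle of the release lever on the moving handle, pivoted 86 mm from the paddle's centre towards the jaws: 0 = at rest (a spring returns it), up to 0.5 rad = pulled.
- finished_profile: bystander: an already capped profile, 55 by 24 by 28 mm, origin under its centre.
- screwdriver: bystander: screwdriver lying on the bench.
- cleaner: bystander: standing bottle, 52 mm diameter, 150 mm tall, origin under its centre.
- flux_jar: bystander: standing jar, 48 mm diameter, 55 mm tall, origin under its centre.
- cap_tray: bystander: white two-cell tray 110 by 80 by 30 mm, origin under its centre.
- board: bystander: red circuit board 100 by 70 mm lying flat, origin under its centre.
- brush: bystander: small brush lying on the bench.
There are look-alikes about, which are no part of the job. What is shaped like the profile but blue or orange is not meant.

How it is judged:
On the way, in this order (a step that is already met when the one before it is completed fails the run):
1. the profile lies in the cradle, cap to the moving jaw and not yet pressed, and is pressed against the anvil with more than 2 N, the pliers still open (x of profile_mid in the frame of cradle_seat between -0.005 and 0.005 m and y of profile_mid in the frame of cradle_seat between -0.003 and 0.003 m and z of profile_mid in the frame of cradle_seat between -0.003 and 0.003 m and angle between the x axis of profile_mid and the x axis of cradle_seat, either way round below 0.08 rad and value of joint cap below 0.003 m and value of joint handle below 0.02 rad and contact force between profile and anvil above 2 N), for 0.1 s.
2. the pliers are locked over centre with nothing holding them, and the cap is home (value of joint handle above 0.205 rad and value of joint cap above 0.0042 m and contact force between the fingers and pliers below 0.3 N), for 0.2 s.
3. the release lever is pulled and pries the locked handle off its stop (value of joint release above 0.03 rad and value of joint handle below 0.205 rad), for 0.01 s.
At the end, for the whole second after the job is handed in: the cap is home (within 0.8 mm), the handle is open (below 0.03 rad) with the release lever back at rest (below 0.05 rad), and the profile lies at rest in the cradle: its centre within 5 mm lengthways, 3 mm sideways and 3 mm in height of cradle_seat, aligned within 0.08 rad (x of profile_mid in the frame of cradle_seat between -0.005 and 0.005 m and y of profile_mid in the frame of cradle_seat between -0.003 and 0.003 m and z of profile_mid in the frame of cradle_seat between -0.003 and 0.003 m and angle between the x axis of profile_mid and the x axis of cradle_seat, either way round below 0.08 rad and value of joint cap above 0.0042 m and value of joint handle below 0.03 rad and value of joint release below 0.05 rad and linear speed of profile below 0.01 m/s); the robot touches nothing.
It fails at once if the fingers load the pliers with more than 50 N (contact force between the fingers and pliers above 50 N).
It fails at once if the profile is rammed against the anvil with more than 15 N before the handles are squeezed (contact force between profile and anvil above 15 N and value of joint handle below 0.02 rad).
It fails at once if a bystander is pushed more than 20 mm (distance of any of finished_profile, screwdriver, cleaner, flux_jar, cap_tray, board, brush from where it was at the start of the episode above 0.02 m).
It also fails if it takes over 67 s, if anything falls off the work surface, if the arm or the gripper's body presses on something with over 40 N, if the wrist force passes 120 N, or if a joint passes its speed limit or range.

## Working session

There is one attempt and no reset: what is moved stays moved. The work goes in short steps, Python scripts to look and compute and a tool call to move; the robot and the scene stay as the last step left them, time stands still between calls to the robot, and variables do not carry over. Pictures are saved under pics/ and viewed, about 8 in all and at most 12, crops included, and the job is handed in when it is done.

Besides the shell and the picture viewer there is one more tool, called after "Emit:" in YAML: its name, and indented under it one key for each argument. arm_command: Moves the arm, as the interface text tells. Its arguments: {"type":"object","properties":{"moves":{"type":"array","items":{"type":"object","properties":{"gripper":{"type":"number"},"x":{"type":"number"},"y":{"type":"number"},"z":{"type":"number"},"turn":{"type":"number"}}}},"force":{"type":"number"}},"required":["moves"]}

```bash
ls; mkdir -p pics
cat > h.py <<'E'
from workcell import robot
import numpy as np, cv2
from scipy.spatial.transform import Rotation as Ro
def cap(n,f=None):
    c=robot.capture(n)
    if f: cv2.imwrite('pics/'+f,c['img'][:,:,::-1])
    np.savez('last_%s.npz'%n,**c)
    return c
def load(n): return dict(np.load('last_%s.npz'%n))
def ray(c,u,v,z):
    d=c['R'].T@np.linalg.solve(c['mtx'],[u,v,1.]); o=-c['R'].T@c['t']
    return o+d*(z-o[2])/d[2]
def proj(c,X):
    p=c['mtx']@(c['R']@np.array(X)+c['t']); return p[:2]/p[2]
E
python3 - <<'E'
from h import *
a=cap('top','top1.png');b=cap('side','side1.png')
s=robot.get_state();print(s);
for c in(a,b):print(-c['R'].T@c['t'],c['R'],c['mtx'])
print(Ro.from_rotvec(s['tcp_rot']).as_matrix().round(3))
E
```

```text
pics
{'time': 0.1, 'joint_pos': array([ 1.30310367,  0.32174812, -0.07007037,  1.45155531,  0.02258092,
        1.37083954, -0.05691586]), 'dq': array([ 1.03381764e-03, -1.34387024e-03,  5.08992934e-04, -2.18261114e-03,
        2.00141369e-05, -2.19480511e-04,  1.10401408e-03]), 'joint_torque': array([ 4.51347614e-04, -4.92570233e+01, -4.05360293e-01, -3.13399422e+01,
       -6.41269516e-02,  3.94213933e-02,  5.66300696e-05]), 'tcp_pos': array([ 0.1805501 , -0.62385981,  0.20627015]), 'tcp_rot': array([ 1.00019454,  1.33092163, -0.99854216]), 'wrist_force': array([-0.33016937, -0.15809869,  0.21472774]), 'ft_torque': array([-0.00070323,  0.06017525,  0.00529485]), 'opening': 0.08698744852615094}
[ 0.32431629 -0.01197773  1.26299138] [[ 0.01894827 -0.99978674  0.00821182]
 [-0.98914858 -0.01994221 -0.14555891]
 [ 0.14569163 -0.00536462 -0.98931551]] [[412.36316614   0.         282.52338692]
 [  0.         412.36316614 204.48923828]
 [  0.           0.           1.        ]]
[ 0.48555414 -1.04471222  0.77118519] [[ 0.99953693 -0.02831767 -0.0111368 ]
 [-0.02537731 -0.57381274 -0.81859327]
 [ 0.01679022  0.81849682 -0.57426565]] [[424.52772216   0.         278.52693742]
 [  0.         424.52772216 215.20112902]
 [  0.           0.           1.        ]]
[[-0.001  0.961  0.278]
 [ 0.002  0.278 -0.961]
 [-1.    -0.    -0.002]]
```

View pics/top1.png

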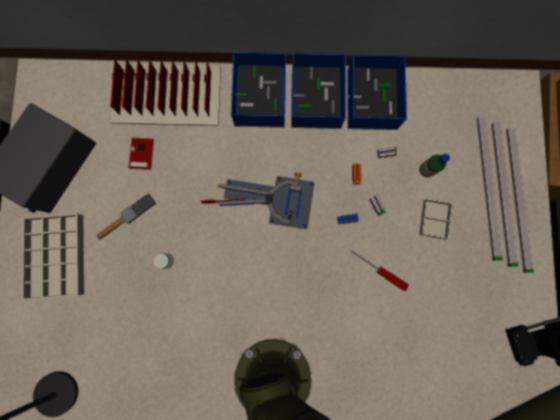

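View pics/side1.png

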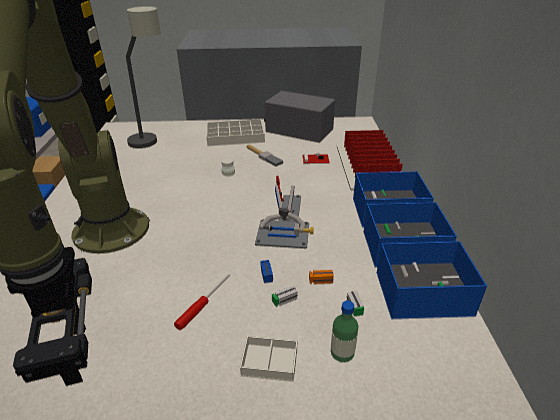

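The top view shows the pliers at (265,200), with silver candidates at (387,152) and (377,205). The blue (347,218) and orange (357,173) look-alikes are not meant. I'll enlarge both silver ones and the pliers.

Run:
```python
from h import *
a=load('top')['img'][:,:,::-1];b=load('side')['img'][:,:,::-1]
def cr(i,u,v,w,h,W,H): return cv2.resize(i[v:v+h,u:u+w],(W,H),interpolation=cv2.INTER_CUBIC)
z=lambda x:np.clip(x.astype(float)*1.6,0,255).astype('uint8')
t=np.hstack([cr(a,195,165,125,70,536,300),cr(a,360,135,44,50,264,300)])
u=np.hstack([cr(a,355,185,50,38,266,300)[:,:264],cr(b,262,280,44,34,268,300),cr(b,338,284,35,40,268,300)])
cv2.imwrite('pics/crop1.png',z(np.vstack([t,u])))
```

```text
(no output)
```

View pics/crop1.png

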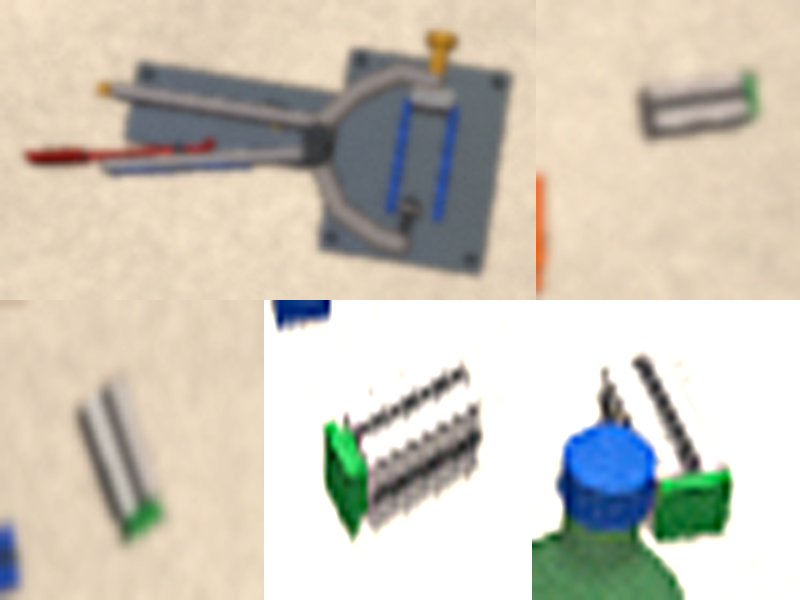

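Run:
```python
from h import *
a=load('top');b=load('side')
for n,u,v,z in [('A',387,152,.028),('B',377,205,.028),('blue',347,218,.014),('or',357,173,.014),('cleaner',435,163,.07),('tray',436,219,.015),('pivot',269,199,.04),('anvil',296,188,.04),('jawend',290,222,.04),('screwhead',297,175,.03),('paddle',202,201,.049),('fixend',219,185,.042)]:
    print(n,ray(a,u,v,z).round(3))
# lengths via green / bright ends, side view
for n,(u0,u1,v0,v1) in {'A':(338,373,284,320),'B':(262,306,280,314)}.items():
    im=b['img'][v0:v1,u0:u1].astype(int);g=(im[...,1]>im[...,0]+25)&(im[...,1]>im[...,2]+25)
    ys,xs=np.nonzero(g);print(n,len(xs),xs.mean()+u0,ys.mean()+v0, ray(b,xs.mean()+u0,ys.mean()+v0,.014).round(3))
    t=a['img'];
for n,(u0,u1,v0,v1) in {'A':(374,402,142,164),'B':(365,390,190,220)}.items():
    im=a['img'][v0:v1,u0:u1].astype(int);g=(im[...,1]>im[...,0]+15)&(im[...,1]>im[...,2]+15)
    ys,xs=np.nonzero(g);print(n,len(xs),ray(a,xs.mean()+u0,ys.mean()+v0,.02).round(3))
```

```text
A [ 0.677 -0.339  0.028]
B [ 0.51  -0.305  0.028]
blue [ 0.471 -0.216  0.014]
or [ 0.612 -0.248  0.014]
cleaner [ 0.634 -0.47   0.07 ]
tray [ 0.473 -0.488  0.015]
pivot [0.52  0.022 0.04 ]
anvil [ 0.556 -0.058  0.04 ]
jawend [ 0.452 -0.042  0.04 ]
screwhead [ 0.598 -0.061  0.03 ]
paddle [0.509 0.221 0.049]
fixend [0.56  0.174 0.042]
A 114 354.3070175438597 312.9122807017544 [ 0.673 -0.37   0.014]
B 63 275.015873015873 299.3015873015873 [ 0.489 -0.32   0.014]
A 8 [ 0.686 -0.367  0.02 ]
B 21 [ 0.49 -0.32  0.02]
```

Emit:
arm_command:
  moves:
    - {"x":-10,"y":35,"z":-18}
    - {"x":-20,"y":70,"z":-36}
    - {"x":-30,"y":105,"z":-54}
    - {"x":-40,"y":140,"z":-72}
    - {"x":-40,"y":175,"z":-90}

```text
invalid input
```

Emit:
arm_command:
  moves:
    - {"x":0,"y":35,"z":-18}
    - {"x":0,"y":70,"z":-36}
    - {"x":0,"y":105,"z":-54}
    - {"x":0,"y":140,"z":-72}
    - {"x":0,"y":175,"z":-90}

```text
invalid input
```

Run:
```python
from h import *
w=cap('wrist','w1.png');s=robot.get_state();print(s['time'],s['tcp_pos'],w['mtx'],-w['R'].T@w['t'],w['R'].round(3))
print(Ro.from_rotvec(s['tcp_rot']).as_matrix().round(3))
for p in [(.677,-.339,.028),(.51,-.305,.028)]:print(proj(w,p))
```

```text
0.15 [ 0.18061613 -0.62393517  0.20641952] [[294.85494582   0.         282.26646013]
 [  0.         294.85494582 212.21439383]
 [  0.           0.           1.        ]] [ 0.26045942 -0.60099194  0.38361037] [[ 0.278 -0.961 -0.001]
 [-0.917 -0.265  0.297]
 [-0.286 -0.082 -0.955]]
[[-0.     0.961  0.278]
 [ 0.001  0.278 -0.961]
 [-1.    -0.    -0.001]]
[  81.40296066 -612.62500901]
[  22.91772968 -286.7079547 ]
```

View pics/w1.png

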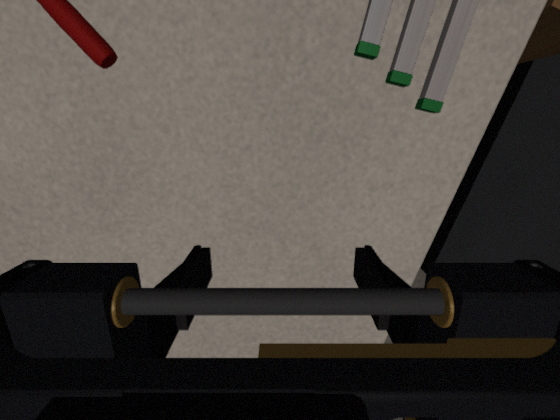

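The wrist view shows only bench and nearby screwdriver, because the moves were refused; every row needs all the keys. Retrying.

Emit:
arm_command:
  moves:
    - {"gripper":0,"x":-10,"y":36,"z":-17,"turn":0}
    - {"gripper":0,"x":-20,"y":72,"z":-34,"turn":0}
    - {"gripper":0,"x":-30,"y":108,"z":-51,"turn":0}
    - {"gripper":0,"x":-40,"y":144,"z":-68,"turn":0}
    - {"gripper":0,"x":-40,"y":180,"z":-85,"turn":0}

```text
time: 0.57
tcp_pos: [0.3316, -0.4917, 0.2487]
tcp_rot: [0.999, 1.327, -0.999]
wrist_force: [0.9, -0.9, 0.5]
opening: 0.087
```

Emit:
arm_command:
  moves:
    - {"gripper":0,"x":0,"y":36,"z":-17,"turn":0}
    - {"gripper":0,"x":0,"y":72,"z":-34,"turn":0}
    - {"gripper":0,"x":0,"y":108,"z":-51,"turn":0}
    - {"gripper":0,"x":0,"y":144,"z":-68,"turn":0}
    - {"gripper":0,"x":0,"y":180,"z":-85,"turn":0}

```text
time: 0.98
tcp_pos: [0.4819, -0.3584, 0.2486]
tcp_rot: [0.999, 1.327, -1.0]
wrist_force: [2.1, -0.5, -0.1]
opening: 0.0869
```

Run:
```python
from h import *
w=cap('wrist','w2.png');s=robot.get_state();print(s['time'],s['tcp_pos'],s['dq'].round(2))
print(Ro.from_rotvec(s['tcp_rot']).as_matrix().round(3))
for p in [(.677,-.339,.028),(.51,-.305,.028)]:print(proj(w,p))
```

```text
1.0333 [ 0.48977883 -0.34916308  0.24854147] [ 0.02 -0.02 -0.01  0.03 -0.04  0.02  0.16]
[[ 0.007  0.957  0.29 ]
 [ 0.004  0.29  -0.957]
 [-1.     0.008 -0.002]]
[311.8093027   23.15166615]
[249.09858903 153.11957381]
```

View pics/w2.png

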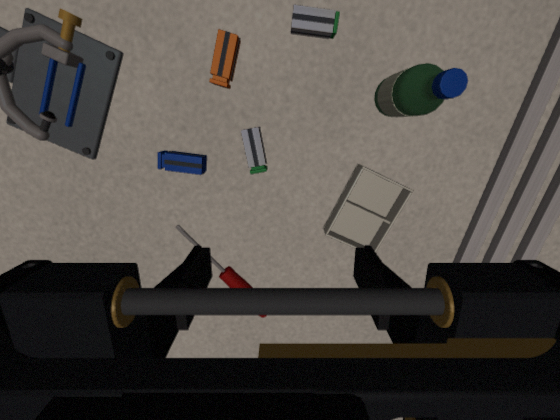

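The wrist view shows A at (315,20) and B at (255,148), both silver with a green cap; the orange look-alike is at (225,57) and the blue one at (183,162). The loose profile should show a 5 mm gap behind its cap, so I'll check a crop.

Run:
```python
from h import *
w=load('wrist');i=w['img'][:,:,::-1]
cr=lambda u,v,s:cv2.resize(i[v:v+s,u:u+s],(400,400),interpolation=cv2.INTER_CUBIC)
cv2.imwrite('pics/crop2.png',np.clip(np.hstack([cr(285,0,60),cr(225,120,60)])*1.5,0,255))
```

```text
[ WARN:0@0.058] global loadsave.cpp:1063 imwrite_ Unsupported depth image for selected encoder is fallbacked to CV_8U.
```

View pics/crop2.png

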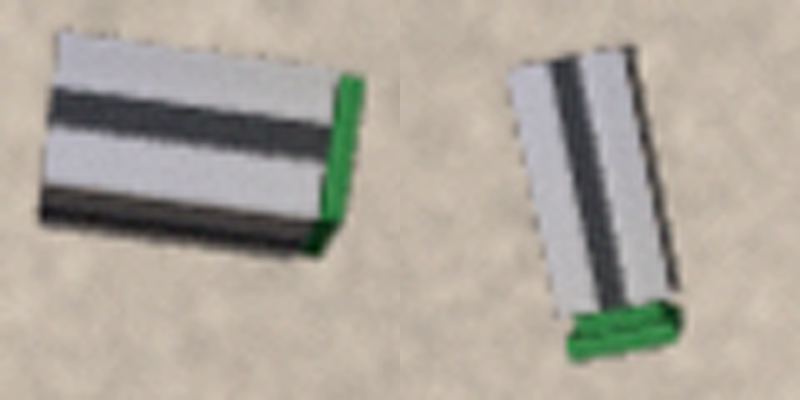

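A's cap is flush (about 5 mm of green). B shows about 10 mm of green in two steps, the plug and then the plate, so B is the half-started one. I'll measure B and the pliers from this wrist view.

Run:
```python
from h import *
w=load('wrist');i=w['img'];hsv=cv2.cvtColor(i,cv2.COLOR_RGB2HSV)
I=i.astype(int)
# B
m=((I[...,0]-I[...,2]<6)&(I.sum(2)>120)).astype('uint8');m[:120]=0;m[172:]=0;m[:,:238]=0;m[:,275:]=0
g=((I[...,1]>I[...,0]+20)).astype('uint8');m[g>0]=0
m=cv2.morphologyEx(m,cv2.MORPH_CLOSE,np.ones((5,5)))
c=max(cv2.findContours(m,0,2)[0],key=cv2.contourArea)
P=np.array([ray(w,u,v,.028)[:2] for u,v in c[:,0]])
r=cv2.minAreaRect((P*1000).astype('float32'));print('B',r,cv2.boxPoints(r))
g[:120]=0;g[180:]=0;g[:,:238]=0;g[:,275:]=0
ys,xs=np.nonzero(g);print('cap',ray(w,xs.mean(),ys.mean(),.025))
# strips
b=cv2.inRange(hsv,(105,120,40),(130,255,255));b[:, 100:]=0
for c in cv2.findContours(b,0,2)[0]:
    if cv2.contourArea(c)<40: continue
    P=np.array([ray(w,u,v,.019)[:2] for u,v in c[:,0]]);r=cv2.minAreaRect((P*1000).astype('float32'));print('strip',r,cv2.boxPoints(r).round(1).tolist())
# top view strips
t=load('top');h2=cv2.cvtColor(t['img'],cv2.COLOR_RGB2HSV);b=cv2.inRange(h2,(105,120,30),(130,255,255));b[:170]=0;b[235:]=0;b[:,:275]=0;b[:,315:]=0
for c in cv2.findContours(b,0,2)[0]:
    if cv2.contourArea(c)<8: continue
    P=np.array([ray(t,u,v,.019)[:2] for u,v in c[:,0]]);r=cv2.minAreaRect((P*1000).astype('float32'));print('top strip',r)
```

```text
B ((515.1932983398438, -310.7864990234375), (58.4705696105957, 24.527992248535156), 26.10088348388672) [[ 483.54382 -312.6353 ]
 [ 494.33496 -334.662  ]
 [ 546.8428  -308.93768]
 [ 536.05164 -286.911  ]]
cap [ 0.49210267 -0.32123728  0.025     ]
strip ((517.7020874023438, -69.5510482788086), (7.111120700836182, 83.13630676269531), 81.15495300292969) [[476.1000061035156, -66.69999694824219], [558.2000122070312, -79.5], [559.2999877929688, -72.4000015258789], [477.20001220703125, -59.599998474121094]]
strip ((518.3738403320312, -35.975704193115234), (6.317338943481445, 69.8473129272461), 81.62849426269531) [[483.3999938964844, -34.0], [552.5, -44.20000076293945], [553.4000244140625, -37.900001525878906], [484.29998779296875, -27.799999237060547]]
top strip ((513.2951049804688, -67.10015869140625), (6.827194690704346, 75.64698791503906), 81.91983795166016)
top strip ((518.676513671875, -34.226768493652344), (7.015242099761963, 75.70515441894531), 81.6565170288086)
```

Emit:
arm_command:
  moves:
    - {"gripper":0,"x":0,"y":20,"z":-15,"turn":-0.08}
    - {"gripper":0,"x":30,"y":39,"z":-30,"turn":-0.16}
    - {"gripper":0,"x":70,"y":39,"z":-30,"turn":-0.16}
    - {"gripper":0,"x":100,"y":39,"z":-30,"turn":-0.16}
    - {"gripper":0,"x":120,"y":39,"z":-30,"turn":-0.16}

```text
time: 1.45
tcp_pos: [0.5174, -0.3071, 0.1249]
tcp_rot: [0.873, 1.393, -0.862]
wrist_force: [-0.0, -0.9, -0.4]
opening: 0.0869
```

```bash
cat >> h.py <<'E'
def st():
    s=robot.get_state();M=Ro.from_rotvec(s['tcp_rot']).as_matrix()
    print('t',round(s['time'],2),'tcp',(s['tcp_pos']*1000).round(1),'yaw(tool y)',np.degrees(np.arctan2(M[1,1],M[0,1])).round(2),'tilt',(M[:,0]).round(3),'F',s['wrist_force'].round(2),'T',s['ft_torque'].round(2),'open',(s['opening']*1000).round(1))
    return s,M
def to(p,yaw=None):
    s,M=st(); print('shift mm',(M.T@(np.array(p)-s['tcp_pos'])*1000).round(1), 'turn',None if yaw is None else -(np.radians(yaw)-np.arctan2(M[1,1],M[0,1])).round(3))
E
python3 - <<'E'
from h import *
robot.capture('wrist') 
to((.519,-.309,.029),26.1)
w=cap('wrist','w3.png');i=w['img'];I=i.astype(int)
for p in [(.519,-.309,.028),(.5414,-.2979,.028),(.492,-.321,.025)]: print(proj(w,p))
E
```

```text
Traceback (most recent call last):
  File "h.py", line 20, in to
    s,M=st(); print('shift mm',(M.T@(np.array(p)-s['tcp_pos'])*1000).round(1), 'turn',None if yaw is None else -(np.radians(yaw)-np.arctan2(M[1,1],M[0,1])).round(3))
        ~~^^
  File "h.py", line 17, in st
    print('t',round(s['time'],2),'tcp',(s['tcp_pos']*1000).round(1),'yaw(tool y)',np.degrees(np.arctan2(M[1,1],M[0,1])).round(2),'tilt',(M[:,0]).round(3),'F',s['wrist_force'].round(2),'T',s['ft_torque'].round(2),'open',(s['opening']*1000).round(1))
                                                                                                                                                                                                                           ^^^^^^^^^^^^^^^^^^^^^^^^^
AttributeError: 'float' object has no attribute 'round'
```

```bash
sed -i "s/(s\['opening'\]\*1000).round(1)/round(s['opening']*1000,1)/" h.py
python3 - <<'E'
from h import *
to((.519,-.309,.029),26.1)
w=cap('wrist','w3.png')
for p in [(.519,-.309,.028),(.5414,-.2979,.028),(.492,-.321,.025)]: print(proj(w,p))
E
```

```text
t 1.5 tcp [ 515.4 -306.4  121.5] yaw(tool y) 26.05 tilt [-0.002  0.01  -1.   ] F [-2.04  0.39 -2.49] T [ 0.08  0.18 -0.01] open 87.4
shift mm [92.4  1.9  4.8] turn -0.001
[286.94391307 209.11072125]
[286.91303828 183.44602046]
[285.72107863 236.61192487]
```

View pics/w3.png

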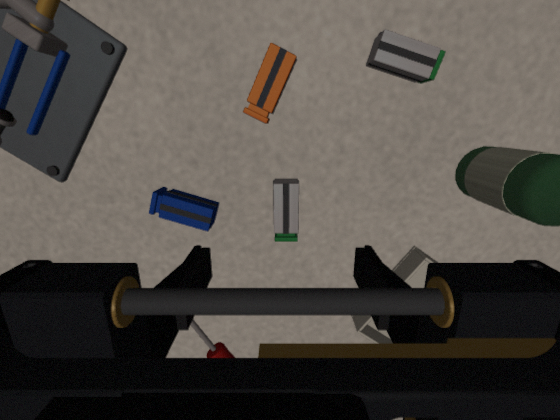

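The profile is upright in the view at (286,207), with its plain end at v≈183, matching the prediction. Descending.

Emit:
arm_command:
  moves:
    - {"gripper":0,"x":30,"y":2,"z":4,"turn":0}
    - {"gripper":0,"x":60,"y":2,"z":4,"turn":0}
    - {"gripper":0,"x":80,"y":2,"z":4,"turn":0}
    - {"gripper":0,"x":91,"y":2,"z":4,"turn":0}
    - {"gripper":0,"x":91,"y":2,"z":4,"turn":0}

```text
time: 1.97
tcp_pos: [0.5184, -0.3087, 0.0319]
tcp_rot: [0.876, 1.399, -0.864]
wrist_force: [-0.1, 0.3, 0.4]
opening: 0.0869
```

Run:
```python
from h import *
to((.519,-.309,.029),26.1)
```

```text
t 1.97 tcp [ 518.4 -308.7   31.9] yaw(tool y) 26.0 tilt [-0.003  0.011 -1.   ] F [-0.06  0.28  0.41] T [-0. -0.  0.] open 86.9
shift mm [2.9 0.4 0.5] turn -0.002
```

Emit:
arm_command:
  moves:
    - {"gripper":255,"x":2.5,"y":0,"z":0,"turn":0}
    - {"gripper":255,"x":2.5,"y":0,"z":0,"turn":0}
    - {"gripper":255,"x":2.5,"y":0,"z":0,"turn":0}
    - {"gripper":255,"x":2.5,"y":0,"z":0,"turn":0}
    - {"gripper":255,"x":2.5,"y":0,"z":0,"turn":0}
  force: 20

```text
time: 2.38
tcp_pos: [0.5191, -0.3091, 0.0305]
tcp_rot: [0.875, 1.397, -0.864]
wrist_force: [0.4, -0.1, -0.1]
opening: 0.0614
```

Emit:
arm_command:
  moves:
    - {"gripper":255,"x":0,"y":0,"z":0,"turn":0}
    - {"gripper":255,"x":0,"y":0,"z":0,"turn":0}
    - {"gripper":255,"x":0,"y":0,"z":0,"turn":0}
    - {"gripper":255,"x":0,"y":0,"z":0,"turn":0}
    - {"gripper":255,"x":0,"y":0,"z":0,"turn":0}

```text
time: 2.8
tcp_pos: [0.5191, -0.3092, 0.0305]
tcp_rot: [0.875, 1.397, -0.864]
wrist_force: [-0.6, 0.8, -0.3]
opening: 0.0281
```

Run:
```python
from h import *
st()
```

```text
t 2.8 tcp [ 519.1 -309.2   30.5] yaw(tool y) 26.0 tilt [-0.002  0.01  -1.   ] F [-0.58  0.78 -0.28] T [ 0.04 -0.05  0.01] open 28.1
```

Emit:
arm_command:
  moves:
    - {"gripper":255,"x":0,"y":0,"z":0,"turn":0}
    - {"gripper":255,"x":0,"y":0,"z":0,"turn":0}
    - {"gripper":255,"x":-30,"y":0,"z":0,"turn":0}
    - {"gripper":255,"x":-70,"y":0,"z":0,"turn":0}
    - {"gripper":255,"x":-110,"y":0,"z":0,"turn":0}

```text
time: 3.22
tcp_pos: [0.5182, -0.3095, 0.1405]
tcp_rot: [0.876, 1.401, -0.864]
wrist_force: [0.4, -1.3, -0.2]
opening: 0.002
```

Emit:
arm_command:
  moves:
    - {"gripper":255,"x":-10,"y":12,"z":-36,"turn":0.06}
    - {"gripper":255,"x":-20,"y":23,"z":-72,"turn":0.12}
    - {"gripper":255,"x":-20,"y":35,"z":-108,"turn":0.18}
    - {"gripper":255,"x":-20,"y":46,"z":-144,"turn":0.24}
    - {"gripper":255,"x":-20,"y":55,"z":-180,"turn":0.3}

```text
time: 3.63
tcp_pos: [0.4886, -0.1219, 0.1632]
tcp_rot: [1.104, 1.287, -1.093]
wrist_force: [2.2, 0.5, 0.2]
opening: 0.0006
```

Run:
```python
from h import *
to((.480,-.055,.160),-8.6)
```

```text
t 3.63 tcp [ 488.6 -121.9  163.2] yaw(tool y) 8.67 tilt [-0.003  0.011 -1.   ] F [2.16 0.49 0.15] T [ 0.04 -0.01 -0.01] open 0.6
shift mm [  4.    1.5 -67.4] turn 0.301
```

The grip came up empty (opening about 0 mm). Looking at where the profile is now.

Run:
```python
from h import *
a=cap('top');b=cap('side')
ia=a['img'][175:235,270:400,::-1];ib=b['img'][180:330,200:380,::-1]
o=np.hstack([cv2.resize(ia,(400,185)),np.zeros((185,0,3),'uint8')])
o=np.vstack([o,cv2.resize(ib,(400,333))])
w=cap('wrist')
cv2.imwrite('pics/c3.png',np.clip(np.hstack([o,cv2.resize(w['img'][:,:,::-1],(400,518))])*1.4,0,255).astype('uint8'))
print(proj(a,(.519,-.309,.028)),proj(b,(.519,-.309,.028)))
```

```text
[378.22443239 202.22150731] [287.13415042 291.63343936]
```

View pics/c3.png

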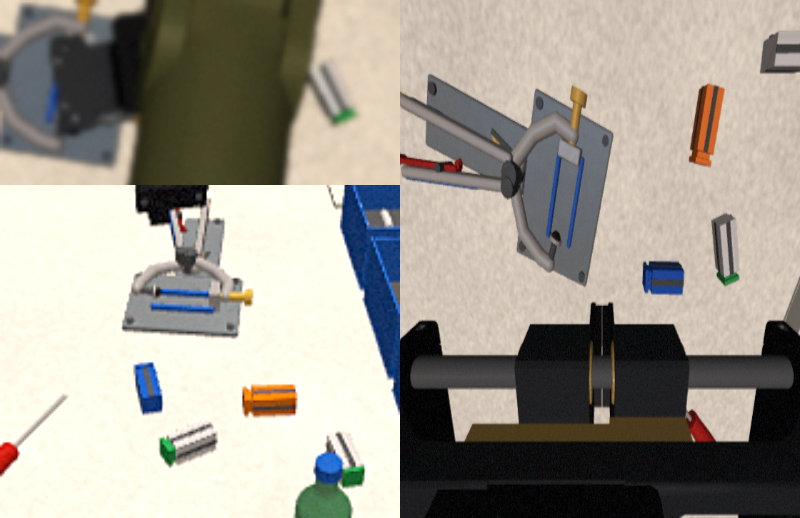

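The profile B is still about where it was, now at (378,202) in the top view. It probably slipped out because I lifted before the grip had built up. I'll re-measure it and the pliers from this view.

```bash
cat >> h.py <<'E'
def rect(c,m,z,name,amin=30):
    for k in cv2.findContours(m,0,2)[0]:
        if cv2.contourArea(k)<amin: continue
        P=np.array([ray(c,u,v,z)[:2]*1000 for u,v in k[:,0]],'float32');r=cv2.minAreaRect(P)
        print(name,cv2.contourArea(k),'c',np.round(r[0],1),'size',np.round(r[1],1),'ang',round(r[2],1),cv2.boxPoints(r).round(1).tolist())
E
python3 - <<'E'
from h import *
w=load('wrist');I=w['img'].astype(int);p=proj(w,(.519,-.309,.028));print(p)
u,v=p.astype(int);box=np.zeros(I.shape[:2],'uint8');box[v-35:v+35,u-25:u+30]=1
g=((I[...,1]>I[...,0]+20)&(box>0)).astype('uint8')
m=((I[...,0]-I[...,2]<6)&(I.sum(2)>230)&(box>0)&(g==0)).astype('uint8')
m=cv2.morphologyEx(m,cv2.MORPH_CLOSE,np.ones((7,7)))
rect(w,m,.028,'B');rect(w,g,.025,'cap',8)
cv2.imwrite('pics/m.png',m*255)
to((.519,-.309,.16),26)
hsv=cv2.cvtColor(w['img'],cv2.COLOR_RGB2HSV);b=cv2.inRange(hsv,(105,120,40),(130,255,255));b[:,:90]=0;b[:,160:]=0;b[240:]=0
rect(w,b,.019,'strip')
E
```

```text
[462.86536482 201.03593896]
cap 143.5 c [ 489.7 -316.2] size [12.  34.5] ang 9.5 [[481.0, -300.1000061035156], [486.70001220703125, -334.20001220703125], [498.5, -332.20001220703125], [492.79998779296875, -298.1000061035156]]
t 3.78 tcp [ 488.8 -120.5  163.3] yaw(tool y) 9.19 tilt [-0.004  0.011 -1.   ] F [ 0.03 -0.81 -0.11] T [-0.08 -0.02  0.04] open 0.5
shift mm [  1.2  -0.3 191. ] turn -0.293
```

Emit:
arm_command:
  moves:
    - {"gripper":0,"x":0,"y":0,"z":36,"turn":-0.03}
    - {"gripper":0,"x":0,"y":-5,"z":72,"turn":-0.06}
    - {"gripper":0,"x":0,"y":-10,"z":108,"turn":-0.1}
    - {"gripper":0,"x":0,"y":-10,"z":144,"turn":-0.13}
    - {"gripper":0,"x":0,"y":-10,"z":175,"turn":-0.15}

```text
time: 4.2
tcp_pos: [0.5058, -0.2995, 0.1611]
tcp_rot: [0.984, 1.349, -0.976]
wrist_force: [-0.2, -0.2, 0.4]
opening: 0.0259
```

Emit:
arm_command:
  moves:
    - {"gripper":0,"x":0,"y":0,"z":0,"turn":0}
    - {"gripper":0,"x":0,"y":0,"z":0,"turn":0}
    - {"gripper":0,"x":0,"y":0,"z":0,"turn":0}
    - {"gripper":0,"x":0,"y":0,"z":0,"turn":0}
    - {"gripper":0,"x":0,"y":0,"z":0,"turn":0}

```text
time: 4.62
tcp_pos: [0.5062, -0.2979, 0.1612]
tcp_rot: [0.983, 1.35, -0.974]
wrist_force: [-0.2, -0.2, 0.0]
opening: 0.0591
```

Run:
```python
from h import *
w=cap('wrist','w4.png');I=w['img'].astype(int);to((.519,-.309,.16),20)
p=proj(w,(.519,-.309,.028));print(p)
u,v=p.astype(int)
print((I[v-30:v+31:6,u-24:u+25:6,0]-I[v-30:v+31:6,u-24:u+25:6,2]));print(I[v-30:v+31:6,u-24:u+25:6].sum(2))
c=w['img'][v-60:v+60,u-80:u+80,::-1]
cv2.imwrite('pics/c4.png',np.clip(cv2.resize(c,(640,480),interpolation=cv2.INTER_CUBIC)*1.4,0,255).astype('uint8'));print('origin',u-80,v-60)
```

```text
t 4.67 tcp [ 506.2 -298.   161.4] yaw(tool y) 17.81 tilt [-0.004  0.009 -1.   ] F [ 0.43 -0.37  0.35] T [0.01 0.02 0.01] open 63.1
shift mm [ 1.2  8.8 14.4] turn -0.038
[296.83318504 192.44173088]
[[ 18  19  20  19  20  19  18  18  17]
 [ 18  18   5   7   4   6  19  19  18]
 [ 20  18   1   1   4   7  16  17  19]
 [ 18  20   3   6   3   4  19  19  18]
 [ 18  18   5   7   0   7  19  18  18]
 [ 20  17  15   6   0   8  18  18  20]
 [ 19  19  18   8   2   9  12  19  19]
 [ 19  18  17   9   3   9  10  20  19]
 [ 19  18  20  10   2   9  10  19  20]
 [ 19  18  18  -9 -10 -12 -10  19  20]
 [ 19  19  19   0   7  18  19  18  18]]
[[375 397 394 402 400 386 379 381 384]
 [388 381 182 173 175 246 392 389 394]
 [395 381 390 345 285 367 376 393 395]
 [396 385 396 372 169 370 393 398 391]
 [387 395 291 383 124 367 380 388 387]
 [391 368 363 381 128 365 376 385 394]
 [392 404 379 382 134 365 274 397 397]
 [386 384 392 378 128 374 334 395 398]
 [380 393 383 382 129 368 349 407 414]
 [389 387 386  79 162 143  95 388 399]
 [394 382 398 216 279 392 394 387 397]]
origin 216 132
```

View pics/c4.png

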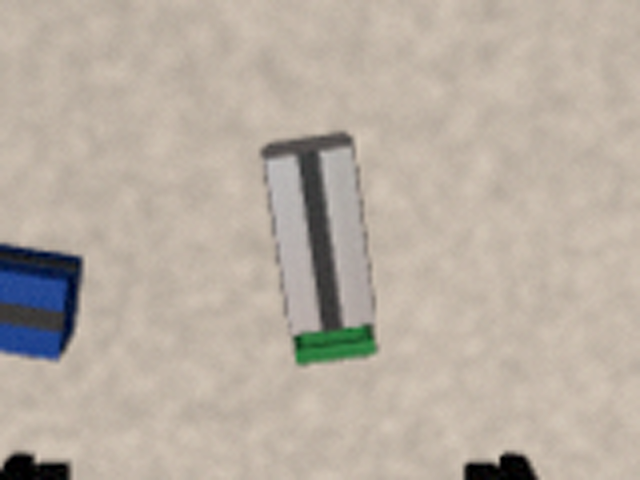

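Run:
```python
from h import *
w=load('wrist')
f=lambda x,y,z=.028: ray(w,216+x/4,132+y/4,z)*1000
for z in(.028,.02,.035):
  a,b=f(310,152,z),f(334,329,z);l,r=f(281,245,z),f(364,240,z)
  print(z,a.round(1),b.round(1),np.linalg.norm(a-b),np.degrees(np.arctan2(*(a-b)[1::-1])),'w',np.linalg.norm(l-r),'mid',((a+b)/2).round(1))
```

```text
0.028 [ 541.  -297.9   28. ] [ 496.5 -319.7   28. ] 49.54428361168706 26.126573762838774 w 22.432817290925374 mid [ 518.7 -308.8   28. ]
0.02 [ 539.8 -298.5   20. ] [ 494.2 -320.9   20. ] 50.820777486652084 26.126573762838753 w 23.010792221282852 mid [ 517.  -309.7   20. ]
0.035 [ 542.  -297.4   35. ] [ 498.5 -318.7   35. ] 48.4273514710928 26.126573762838746 w 21.927089226862638 mid [ 520.2 -308.    35. ]
```

Run:
```python
from h import *
to((.5187,-.3088,.027),26.1)
```

```text
t 4.67 tcp [ 506.2 -298.   161.4] yaw(tool y) 17.81 tilt [-0.004  0.009 -1.   ] F [ 0.43 -0.37  0.35] T [0.01 0.02 0.01] open 63.1
shift mm [134.2   8.7  15.4] turn -0.145
```

Emit:
arm_command:
  moves:
    - {"gripper":0,"x":10,"y":9,"z":15,"turn":-0.08}
    - {"gripper":0,"x":40,"y":9,"z":15,"turn":-0.145}
    - {"gripper":0,"x":75,"y":9,"z":15,"turn":-0.145}
    - {"gripper":0,"x":105,"y":9,"z":15,"turn":-0.145}
    - {"gripper":0,"x":120,"y":9,"z":15,"turn":-0.145}

```text
time: 5.08
tcp_pos: [0.5168, -0.3061, 0.0374]
tcp_rot: [0.872, 1.406, -0.863]
wrist_force: [-0.9, -0.2, -0.4]
opening: 0.0861
```

Run:
```python
from h import *
to((.5187,-.3088,.027),26.1)
```

```text
t 5.08 tcp [ 516.8 -306.1   37.4] yaw(tool y) 26.22 tilt [-0.009  0.012 -1.   ] F [-0.94 -0.23 -0.43] T [-0.03  0.03  0.06] open 86.1
shift mm [10.4  0.6  3.4] turn 0.002
```

Emit:
arm_command:
  moves:
    - {"gripper":0,"x":5,"y":0,"z":2,"turn":0}
    - {"gripper":0,"x":10,"y":0,"z":2,"turn":0}
    - {"gripper":255,"x":10,"y":0,"z":2,"turn":0}
    - {"gripper":255,"x":10,"y":0,"z":2,"turn":0}
    - {"gripper":255,"x":10,"y":0,"z":2,"turn":0}
  force: 30

```text
time: 5.5
tcp_pos: [0.5188, -0.3083, 0.0291]
tcp_rot: [0.872, 1.403, -0.862]
wrist_force: [-0.5, 0.2, -0.5]
opening: 0.0743
```

Emit:
arm_command:
  moves:
    - {"gripper":255,"x":0,"y":0,"z":0,"turn":0}
    - {"gripper":255,"x":0,"y":0,"z":0,"turn":0}
    - {"gripper":255,"x":0,"y":0,"z":0,"turn":0}
    - {"gripper":255,"x":0,"y":0,"z":0,"turn":0}
    - {"gripper":255,"x":0,"y":0,"z":0,"turn":0}

```text
time: 5.92
tcp_pos: [0.5188, -0.3084, 0.0292]
tcp_rot: [0.872, 1.403, -0.862]
wrist_force: [1.4, -0.7, 0.3]
opening: 0.0414
```

Emit:
arm_command:
  moves:
    - {"gripper":255,"x":0,"y":0,"z":0,"turn":0}
    - {"gripper":255,"x":0,"y":0,"z":0,"turn":0}
    - {"gripper":255,"x":0,"y":0,"z":0,"turn":0}
    - {"gripper":255,"x":0,"y":0,"z":0,"turn":0}
    - {"gripper":255,"x":0,"y":0,"z":0,"turn":0}

```text
time: 6.33
tcp_pos: [0.5188, -0.3084, 0.0292]
tcp_rot: [0.872, 1.403, -0.862]
wrist_force: [0.3, -0.2, -0.4]
opening: 0.0085
```

Run:
```python
from h import *
to((.5187,-.3088,.027),26.1)
```

```text
t 6.33 tcp [ 518.8 -308.4   29.2] yaw(tool y) 26.23 tilt [-0.006  0.01  -1.   ] F [ 0.27 -0.24 -0.36] T [-0.03  0.01 -0.04] open 8.5
shift mm [ 2.2 -0.3  0.4] turn 0.002
```

The fingers closed past 24 mm without contact, so the profile isn't where the fingers are. I'll take a composite of side, wrist and top views.

Run:
```python
from h import *
b=cap('side');w=cap('wrist');a=cap('top');s=robot.get_state();M=Ro.from_rotvec(s['tcp_rot']).as_matrix();t=s['tcp_pos'];tip=t+M[:,0]*.017
for c in(b,w,a):print('tcp',proj(c,t).round(1),'tip',proj(c,tip).round(1),'prof',proj(c,(.5187,-.3088,.028)).round(1))
cr=lambda c,u,v,s,h,W,H:cv2.resize(c['img'][v-h:v+h,u-s:u+s,::-1],(W,H),interpolation=cv2.INTER_CUBIC)
u,v=proj(b,t).astype(int);print('side org',u-40,v-60); L=cr(b,u,v,40,60,400,600)
R=np.vstack([cr(w,280,230,120,90,400,300),cr(a,378,203,40,30,400,300)])
cv2.imwrite('pics/c5.png',np.clip(np.hstack([L,R])*1.6,0,255).astype('uint8'))
```

```text
tcp [287.1 291.1] tip [287. 296.] prof [287.  291.6]
tcp [282.  252.7] tip [282.  242.5] prof [282.4 252.3]
tcp [378.1 202.2] tip [376.8 203.1] prof [378.2 202.3]
side org 247 231
```

View pics/c5.png

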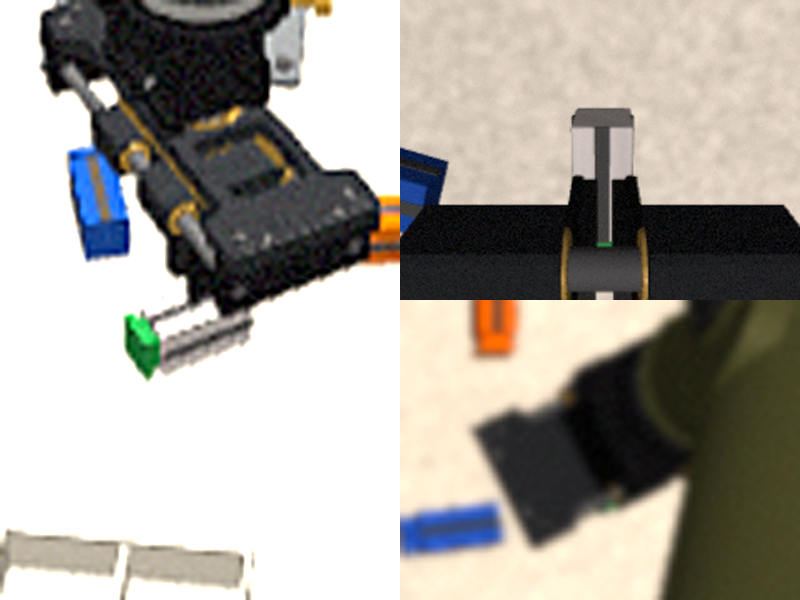

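Run:
```python
from h import *
print([x for x in dir(robot) if x[0]!='_'], robot.finger_overhang)
w=load('wrist');s=robot.get_state();M=Ro.from_rotvec(s['tcp_rot']).as_matrix();t=s['tcp_pos']
for x in(-.02,-.015,-.01,-.005,0,.005,.01,.017):
  print(x,[proj(w,t+M@np.array([x,y,.004])).round(1).tolist() for y in(-.0095,0,.0095)])
I=w['img'].astype(int).sum(2)
print(I[236:256,262:302:4])
```

```text
['IKError', 'capture', 'finger_overhang', 'get_state', 'sign_off'] 0.017
-0.02 [[288.6, 281.3], [288.7, 267.2], [288.8, 252.5]]
-0.015 [[288.4, 277.1], [288.5, 263.3], [288.6, 249.0]]
-0.01 [[288.3, 273.1], [288.4, 259.6], [288.5, 245.6]]
-0.005 [[288.1, 269.3], [288.2, 256.1], [288.3, 242.4]]
0 [[288.0, 265.7], [288.1, 252.7], [288.1, 239.3]]
0.005 [[287.8, 262.3], [287.9, 249.5], [288.0, 236.4]]
0.01 [[287.7, 259.0], [287.8, 246.5], [287.8, 233.7]]
0.017 [[287.5, 254.7], [287.6, 242.5], [287.7, 230.0]]
[[370 370 365 364 123 127 319 354 352 338]
 [374 368 368 365 128 121 323 359 349 340]
 [371 370 372 369 124 119 324 358 343 330]
 [359 373 364 367 123 122 339 361 347 334]
 [358 364 376 364 126 120 365 357 352 331]
 [359 370 363 368 120 122 367 352 350 330]
 [347 367 361 359 114 124 368 355 353 326]
 [348 370 363 361 121 126 367 361 340 322]
 [355 326 360 366 127 122 369 352 352 281]
 [348 162 340 366 120 121 361 353 344 138]
 [338  27 230 344 121 118 366 339 306   5]
 [347   8 178 232  93 126 357 233 203  18]
 [337   0  26   2  71 121 330  18  23  11]
 [341   3  24  28  69 113 326  14   8  19]
 [319  14  33  10  75 123 328  29   8  12]
 [256  15   8  30  73 120 329  28   6  10]
 [258   2  24   6  64 123 328  18  15   6]
 [229  14  15   5  66 125 332  22  26  24]
 [ 84   1  18   3  61 123 328  41  24  17]
 [ 88   4  11  17  66 122 326  26  35  12]]
```

The fingers closed over the top of the profile. In the wrist view the fingertips project about 10–12 mm behind the TCP, not 17 mm ahead of it. I'll open and feel downwards carefully.

Emit:
arm_command:
  moves:
    - {"gripper":0,"x":0,"y":0,"z":0,"turn":0}
    - {"gripper":0,"x":0,"y":0,"z":0,"turn":0}
    - {"gripper":0,"x":0,"y":0,"z":0,"turn":0}
    - {"gripper":0,"x":0,"y":0,"z":0,"turn":0}
    - {"gripper":0,"x":0,"y":0,"z":0,"turn":0}

```text
time: 6.9
tcp_pos: [0.5188, -0.3083, 0.0292]
tcp_rot: [0.872, 1.403, -0.862]
wrist_force: [0.1, -0.2, -0.0]
opening: 0.0272
```

Emit:
arm_command:
  moves:
    - {"gripper":0,"x":0,"y":0,"z":0,"turn":0}
    - {"gripper":0,"x":3,"y":0,"z":0,"turn":0}
    - {"gripper":0,"x":6,"y":0,"z":0,"turn":0}
    - {"gripper":0,"x":8,"y":0,"z":0,"turn":0}
    - {"gripper":0,"x":10,"y":0,"z":0,"turn":0}

```text
time: 7.32
tcp_pos: [0.5185, -0.3081, 0.0187]
tcp_rot: [0.872, 1.403, -0.863]
wrist_force: [-0.2, 0.2, 0.0]
opening: 0.0608
```

Run:
```python
from h import *
st()
b=cap('side');w=cap('wrist')
L=cv2.resize(b['img'][270:330,250:330,::-1],(800,600),interpolation=cv2.INTER_CUBIC)
cv2.imwrite('pics/c6.png',np.clip(L*1.3,0,255).astype('uint8'))
s,M=st();t=s['tcp_pos']
for x in(-.012,0,.017): print(x,[proj(b,t+M@np.array([x,y,z])).round(1).tolist() for z in(.0435,-.0435) for y in(-.0095,.0095)])
```

```text
t 7.32 tcp [ 518.5 -308.1   18.7] yaw(tool y) 26.23 tilt [-0.007  0.011 -1.   ] F [-0.23  0.23  0.01] T [-0.02 -0.02  0.04] open 60.8
t 7.42 tcp [ 518.4 -308.    18.6] yaw(tool y) 26.23 tilt [-0.007  0.011 -1.   ] F [-1.3   0.18 -0.76] T [-0.03 -0.04 -0.01] open 68.8
-0.012 [[292.3, 303.9], [299.3, 301.1], [275.1, 280.7], [281.9, 278.2]]
0 [[292.2, 307.5], [299.2, 304.6], [275.2, 284.2], [281.8, 281.6]]
0.017 [[292.1, 312.4], [299.0, 309.5], [275.2, 289.0], [281.8, 286.5]]
```

Run:
```python
from h import *
b=load('side');I=b['img'].astype(int).sum(2)
print(I[284:318,272:312:2])
```

```text
[[568 545 586 591 621 102  50  73 219  41 137 153 170 170  54  58  72  63
    9  36]
 [563 549 571 563 573 346  40 134 224  41  99 108 170  66  82  65  65  49
   14  36]
 [545 546 561 554 546 542   0 182 174  36  66  89  57  54  66  53  25  26
   32  24]
 [553 568 556 557 554 609 144 147 141  20  65  60 101  78  50  44  59  50
   28  51]
 [547 558 562 566 565 581 425  61 263  26  77  65  86  40  11  58  27  50
   24  41]
 [554 562 567 572 574 545 600  63 333  11  61  65  34  41  22  33  16  11
    8   0]
 [557 566 564 580 556 547 555 136 212   0  36   8  52  19  18  39  50  22
   71 391]
 [571 571 560 595 549 524 351 152 407  26  40  38  10  57  31  26   0 175
  414 621]
 [595 594 556 557 505 335 260 351 613  26  31 120  59  44   4   0 177 471
  613 584]
 [552 587 561 512 154 250 470 568 596   6  17 153  14  19   0 292 449 610
  574 575]
 [184 424 343 140 291 455 557 555 559  35  23  46  29   0 387 538 590 575
  571 567]
 [109 223 202 406 499 555 558 510 287 153  32  47  18   0 633 588 562 561
  559 566]
 [100 257 251 583 554 526 535 206 339 182  27  23   9   0 587 575 561 545
  557 
[... 1090 characters left out ...]
 572 567
  578 567]
 [561 569 560 568 575 572 557 569 578 559 570 560 570 550 566 559 551 558
  583 577]
 [557 579 561 578 575 569 561 569 570 563 567 567 584 569 589 558 565 552
  581 574]
 [558 581 571 586 588 572 561 583 563 555 569 570 569 573 577 557 571 558
  573 572]
 [570 563 564 576 587 571 570 571 564 561 577 568 560 558 562 559 570 561
  560 555]
 [572 563 561 568 575 571 566 574 573 574 585 574 551 554 550 555 570 557
  555 554]
 [581 570 570 567 575 565 562 570 581 567 562 573 566 561 552 556 556 559
  556 546]
 [589 568 573 571 572 571 556 571 573 560 563 583 573 567 563 560 554 564
  559 546]
 [573 559 571 583 563 568 569 571 563 564 564 582 568 570 565 562 558 563
  573 559]]
```

In the side view the finger's lower edge runs (290,301)–(298,298), which matches a tip 12 mm *behind* the TCP; the wrist view agrees. So tip height ≈ TCP z + 12 mm, not −17 mm, and the stated overhang is wrong. I'll descend accordingly and watch the force.

Emit:
arm_command:
  moves:
    - {"gripper":0,"x":2,"y":0,"z":0,"turn":0}
    - {"gripper":0,"x":4,"y":0,"z":0,"turn":0}
    - {"gripper":0,"x":6,"y":0,"z":0,"turn":0}
    - {"gripper":0,"x":8,"y":0,"z":0,"turn":0}
    - {"gripper":0,"x":10,"y":0,"z":0,"turn":0}

```text
time: 7.83
tcp_pos: [0.5183, -0.3079, 0.0084]
tcp_rot: [0.872, 1.404, -0.863]
wrist_force: [-0.2, -0.7, 0.0]
opening: 0.0866
```

Emit:
arm_command:
  moves:
    - {"gripper":150,"x":3,"y":0,"z":0,"turn":0}
    - {"gripper":150,"x":6,"y":0,"z":0,"turn":0}
    - {"gripper":150,"x":9,"y":0,"z":0,"turn":0}
    - {"gripper":150,"x":10,"y":0,"z":0,"turn":0}
    - {"gripper":150,"x":10,"y":0,"z":0,"turn":0}

```text
time: 8.25
tcp_pos: [0.5179, -0.3076, -0.0021]
tcp_rot: [0.872, 1.404, -0.863]
wrist_force: [-0.1, -0.6, -0.1]
opening: 0.0617
```

Run:
```python
from h import *
to((.5187,-.3088,-.001),26.1)
```

```text
t 8.25 tcp [ 517.9 -307.6   -2.1] yaw(tool y) 26.23 tilt [-0.008  0.011 -1.   ] F [-0.12 -0.61 -0.1 ] T [-0.07 -0.02  0.02] open 61.7
shift mm [-1.1  0.2  1.4] turn 0.002
```

Emit:
arm_command:
  moves:
    - {"gripper":255,"x":-1,"y":0,"z":1,"turn":0}
    - {"gripper":255,"x":-1,"y":0,"z":1,"turn":0}
    - {"gripper":255,"x":-1,"y":0,"z":1,"turn":0}
    - {"gripper":255,"x":-1,"y":0,"z":1,"turn":0}
    - {"gripper":255,"x":-1,"y":0,"z":1,"turn":0}
  force: 25

```text
time: 8.67
tcp_pos: [0.5184, -0.3086, -0.001]
tcp_rot: [0.872, 1.404, -0.863]
wrist_force: [0.6, -0.2, -0.7]
opening: 0.0279
```

Emit:
arm_command:
  moves:
    - {"gripper":255,"x":0,"y":0,"z":0,"turn":0}
    - {"gripper":255,"x":0,"y":0,"z":0,"turn":0}
    - {"gripper":255,"x":0,"y":0,"z":0,"turn":0}
    - {"gripper":255,"x":0,"y":0,"z":0,"turn":0}
    - {"gripper":255,"x":0,"y":0,"z":0,"turn":0}

```text
time: 9.08
tcp_pos: [0.5184, -0.3085, -0.001]
tcp_rot: [0.872, 1.404, -0.863]
wrist_force: [-0.4, -0.4, 0.3]
opening: 0.024
```

Run:
```python
from h import *
st()
```

```text
t 9.08 tcp [ 518.4 -308.5   -1. ] yaw(tool y) 26.23 tilt [-0.008  0.011 -1.   ] F [-0.38 -0.45  0.33] T [ 0.1   0.05 -0.01] open 24.0
```

Gripped at 24.0 mm. Lifting, then moving to the pliers.

Emit:
arm_command:
  moves:
    - {"gripper":255,"x":-10,"y":0,"z":0,"turn":0}
    - {"gripper":255,"x":-30,"y":0,"z":0,"turn":0}
    - {"gripper":255,"x":-60,"y":0,"z":0,"turn":0}
    - {"gripper":255,"x":-90,"y":0,"z":0,"turn":0}
    - {"gripper":255,"x":-120,"y":0,"z":0,"turn":0}

```text
time: 9.5
tcp_pos: [0.5191, -0.3097, 0.1208]
tcp_rot: [0.872, 1.405, -0.862]
wrist_force: [0.2, -1.4, -0.9]
opening: 0.0239
```

Emit:
arm_command:
  moves:
    - {"gripper":255,"x":0,"y":12,"z":-36,"turn":0.06}
    - {"gripper":255,"x":0,"y":23,"z":-72,"turn":0.12}
    - {"gripper":255,"x":0,"y":35,"z":-108,"turn":0.18}
    - {"gripper":255,"x":0,"y":46,"z":-144,"turn":0.24}
    - {"gripper":255,"x":0,"y":55,"z":-180,"turn":0.3}

```text
time: 9.92
tcp_pos: [0.4887, -0.1221, 0.124]
tcp_rot: [1.1, 1.291, -1.092]
wrist_force: [0.9, 0.6, -0.7]
opening: 0.0239
```

Run:
```python
from h import *
to((.460,-.05,.12),-8.6)
```

```text
t 9.92 tcp [ 488.7 -122.1  124. ] yaw(tool y) 8.9 tilt [-0.006  0.011 -1.   ] F [ 0.93  0.58 -0.66] T [ 0.05 -0.07  0.01] open 23.9
shift mm [  5.  -17.2 -75.6] turn 0.305
```

Emit:
arm_command:
  moves:
    - {"gripper":255,"x":0,"y":-5,"z":-25,"turn":0.1}
    - {"gripper":255,"x":0,"y":-10,"z":-50,"turn":0.2}
    - {"gripper":255,"x":0,"y":-15,"z":-70,"turn":0.28}
    - {"gripper":255,"x":0,"y":-17,"z":-75,"turn":0.305}
    - {"gripper":255,"x":0,"y":-17,"z":-75,"turn":0.305}

```text
time: 10.33
tcp_pos: [0.4599, -0.0487, 0.1258]
tcp_rot: [1.321, 1.148, -1.317]
wrist_force: [-0.3, 0.1, -0.3]
opening: 0.0238
```

Run:
```python
from h import *
w=cap('wrist','w7.png');s,M=st()
hsv=cv2.cvtColor(w['img'],cv2.COLOR_RGB2HSV);b=cv2.inRange(hsv,(105,120,40),(130,255,255))
rect(w,b,.019,'strip')
cv2.imwrite('pics/w7b.png',np.clip(w['img'][:,:,::-1]*1.4,0,255).astype('uint8'))
```

```text
t 10.38 tcp [460.4 -50.2 125.7] yaw(tool y) -8.44 tilt [-0.005  0.01  -1.   ] F [-0.35 -0.25  0.35] T [-0.01  0.01  0.05] open 23.7
strip 1530.5 c [ 471.7 -216.8] size [31.  70.4] ang 8.9 [[451.0, -184.39999389648438], [461.79998779296875, -254.0], [492.5, -249.3000030517578], [481.70001220703125, -179.60000610351562]]
strip 462.0 c [517.  -67.9] size [ 5.7 82.8] ang 82.1 [[475.6000061035156, -65.0999984741211], [557.7000122070312, -76.4000015258789], [558.5, -70.80000305175781], [476.3999938964844, -59.400001525878906]]
strip 438.5 c [521.9 -35. ] size [ 5.8 82.9] ang 81.8 [[480.3999938964844, -32.0], [562.5, -43.79999923706055], [563.4000244140625, -38.0], [481.29998779296875, -26.200000762939453]]
```

View pics/w7b.png

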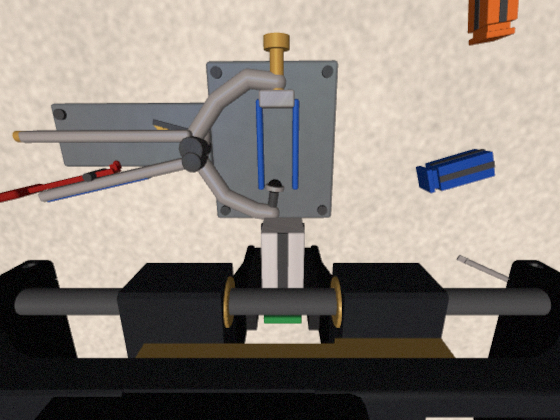

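The view shows the plain end of the held profile at v≈220–232, the strips at u≈262 and 296, the anvil at (277,98) and the moving jaw's pad at (275,185), all well aligned. I'll get the edges numerically.

Run:
```python
from h import *
w=load('wrist');I=w['img'].astype(int).sum(2)
print('anvil',[(v,int(I[v,268:288].mean())) for v in range(84,116)])
print('pad',[(v,int(I[v,272:279].mean())) for v in range(172,200)])
print('padcols',[(u,int(I[183,u])) for u in range(258,300,2)])
print('end',[(v,int(I[v,267:275].mean())) for v in range(212,240)])
s,M=st();t=s['tcp_pos'];ex=np.array([np.cos(np.radians(-8.1)),np.sin(np.radians(-8.1)),0]);ey=np.array([-ex[1],ex[0],0])
o=np.array([.51945,-.05145,0])
def loc(u,v,z): d=ray(w,u,v,z)-o; return (np.array([d@ex,d@ey])*1000).round(1)
for n,u,v,z in [('anvil top',277,104,.04),('anvil top',277,107,.04),('anvil bot',277,107,.01),('pad',275,180,.024),('pad',275,178,.024),('pad',275,180,.038),('proftop',283,232,.1257+.0275),('tcp',*proj(w,t),t[2])]: print(n,v,loc(u,v,z))
b=cv2.inRange(cv2.cvtColor(w['img'],cv2.COLOR_RGB2HSV),(105,120,40),(130,255,255))
to(o+np.array([0,0,.10])-.0*ex,-8.1)
```

```text
anvil [(84, 267), (85, 261), (86, 256), (87, 250), (88, 248), (89, 256), (90, 275), (91, 321), (92, 348), (93, 347), (94, 348), (95, 348), (96, 346), (97, 347), (98, 347), (99, 345), (100, 345), (101, 344), (102, 344), (103, 343), (104, 338), (105, 312), (106, 243), (107, 156), (108, 191), (109, 254), (110, 253), (111, 255), (112, 254), (113, 254), (114, 255), (115, 255)]
pad [(172, 241), (173, 240), (174, 240), (175, 238), (176, 240), (177, 241), (178, 228), (179, 154), (180, 41), (181, 36), (182, 44), (183, 39), (184, 42), (185, 48), (186, 91), (187, 210), (188, 314), (189, 317), (190, 312), (191, 256), (192, 94), (193, 130), (194, 138), (195, 137), (196, 146), (197, 144), (198, 146), (199, 148)]
padcols [(258, 189), (260, 212), (262, 186), (264, 155), (266, 209), (268, 119), (270, 39), (272, 42), (274, 24), (276, 49), (278, 46), (280, 60), (282, 238), (284, 241), (286, 238), (288, 246), (290, 239), (292, 158), (294, 214), (296, 190), (298, 176)]
end [(212, 321), (213, 326), (214, 322), (215, 305), (216, 286), (217, 244), (218, 188), (219, 190), (220, 191), (221, 190), (222, 190), (223, 187), (224, 187), (225, 185), (226, 183), (227, 188), (228, 191), (229, 193), (230, 186), (231, 187), (232, 228), (233, 340), (234, 416), (235, 439), (236, 436), (237, 434), (238, 436), (239, 435)]
t 10.38 tcp [460.4 -50.2 125.7] yaw(tool y) -8.44 tilt [-0.005  0.01  -1.   ] F [-0.35 -0.25  0.35] T [-0.01  0.01  0.05] open 23.7
anvil top 104 [36.3 -0.6]
anvil top 107 [33.9 -0.6]
anvil bot 107 [35.   0.2]
pad 180 [-31.4   2.5]
pad 178 [-29.5   2.4]
pad 180 [-28.6   2. ]
proftop 232 [-34.  -6.]
tcp 251.64042176259545 [-58.6  -7.1]
t 10.38 tcp [460.4 -50.2 125.7] yaw(tool y) -8.44 tilt [-0.005  0.01  -1.   ] F [-0.35 -0.25  0.35] T [-0.01  0.01  0.05] open 23.7
shift mm [25.4 58.8 -7.2] turn -0.006
```

Run:
```python
from h import *
w=load('wrist');I=w['img'].astype(int).sum(2)
print([(u,int(I[235:240,u].mean())) for u in list(range(256,268))+list(range(298,312))])
ex=np.array([np.cos(np.radians(-8.1)),np.sin(np.radians(-8.1)),0]);o=np.array([.51945,-.05145,0])
to(o+7.5*ex/1000+[0,0,.075],-8.1)
```

```text
[(256, 449), (257, 448), (258, 448), (259, 451), (260, 433), (261, 395), (262, 431), (263, 435), (264, 437), (265, 439), (266, 438), (267, 438), (298, 411), (299, 410), (300, 410), (301, 416), (302, 414), (303, 390), (304, 354), (305, 420), (306, 420), (307, 430), (308, 433), (309, 433), (310, 436), (311, 437)]
t 10.38 tcp [460.4 -50.2 125.7] yaw(tool y) -8.44 tilt [-0.005  0.01  -1.   ] F [-0.35 -0.25  0.35] T [-0.01  0.01  0.05] open 23.7
shift mm [50.3 66.4 -7. ] turn -0.006
```

Emit:
arm_command:
  moves:
    - {"gripper":255,"x":0,"y":33,"z":-4,"turn":-0.006}
    - {"gripper":255,"x":0,"y":60,"z":-7,"turn":-0.006}
    - {"gripper":255,"x":20,"y":66,"z":-7,"turn":-0.006}
    - {"gripper":255,"x":35,"y":66,"z":-7,"turn":-0.006}
    - {"gripper":255,"x":45,"y":66,"z":-7,"turn":-0.006}

```text
time: 10.8
tcp_pos: [0.5264, -0.0538, 0.0787]
tcp_rot: [1.317, 1.152, -1.314]
wrist_force: [-1.3, 0.7, -0.9]
opening: 0.0238
```

Emit:
arm_command:
  moves:
    - {"gripper":255,"x":0,"y":0,"z":0,"turn":0}
    - {"gripper":255,"x":0,"y":0,"z":0,"turn":0}
    - {"gripper":255,"x":0,"y":0,"z":0,"turn":0}
    - {"gripper":255,"x":0,"y":0,"z":0,"turn":0}
    - {"gripper":255,"x":0,"y":0,"z":0,"turn":0}

```text
time: 11.22
tcp_pos: [0.5271, -0.054, 0.0798]
tcp_rot: [1.318, 1.15, -1.313]
wrist_force: [-0.4, -0.0, -0.4]
opening: 0.0241
```

Run:
```python
from h import *
w=cap('wrist','w8.png')
ex=np.array([np.cos(np.radians(-8.1)),np.sin(np.radians(-8.1)),0]);ey=np.array([-ex[1],ex[0],0]);o=np.array([.51945,-.05145,0])
to(o+7.5*ex/1000+[0,0,.042],-8.1)
s,M=st();t=s['tcp_pos'];print('tcp local',((t-o)@ex*1000).round(1),((t-o)@ey*1000).round(1),proj(w,t))
hsv=cv2.cvtColor(w['img'],cv2.COLOR_RGB2HSV);b=cv2.inRange(hsv,(105,120,40),(130,255,255))
rect(w,b,.019,'strip',20)
# predicted pixel outlines
for n,x,y,z in [('anvilL',35,15,.04),('anvilR',35,-15,.04),('stripLin',30,13.8,.019),('stripRin',30,-13.8,.019),('stripL end',41,16.8,.019)]: print(n,proj(w,o+ex*x/1e3+ey*y/1e3+[0,0,z]).round(1))
for n,y in (('profL',12),('profR',-12)): print(n,proj(w,t+ex*.025+ey*y/1e3+[0,0,.027]).round(1))
I=w['img'].astype(int).sum(2)
cv2.imwrite('pics/w8b.png',np.clip(cv2.resize(w['img'][90:300,150:430,::-1],(800,600),interpolation=cv2.INTER_CUBIC)*1.4,0,255).astype('uint8'))
```

```text
t 11.27 tcp [527.  -54.   79.7] yaw(tool y) -8.14 tilt [-0.006  0.01  -1.   ] F [ 0.6  -0.34 -0.4 ] T [0.03 0.06 0.01] open 23.9
shift mm [37.7 -0.  -1.1] turn -0.001
t 11.27 tcp [527.  -54.   79.7] yaw(tool y) -8.14 tilt [-0.006  0.01  -1.   ] F [ 0.6  -0.34 -0.4 ] T [0.03 0.06 0.01] open 23.9
tcp local 7.8 -1.4 [282.86701533 252.74330536]
strip 2107.5 c [ 473.  -216.8] size [39.9 71.4] ang 8.1 [[448.29998779296875, -184.1999969482422], [458.29998779296875, -254.89999389648438], [497.79998779296875, -249.3000030517578], [487.79998779296875, -178.60000610351562]]
strip 174.0 c [542.  -71.3] size [ 5.8 34.7] ang 80.9 [[524.4000244140625, -71.4000015258789], [558.7000122070312, -76.9000015258789], [559.5999755859375, -71.19999694824219], [525.2999877929688, -65.69999694824219]]
strip 185.5 c [541.6 -37.7] size [ 5.7 44.9] ang 81.9 [[519.0, -37.400001525878906], [563.4000244140625, -43.70000076293945], [564.2000122070312, -38.099998474121094], [519.7999877929688, -31.700000762939453]]
anvilL [261.6 197.3]
anvilR [301.1 197.4]
stripLin [265.  196.7]
stripRin [298.2 196.7]
stripL end [261.1 183.7]
profL [260.5 232.4]
profR [304.5 232.5]
```

Emit:
arm_command:
  moves:
    - {"gripper":255,"x":15,"y":0,"z":-1,"turn":0}
    - {"gripper":255,"x":30,"y":0,"z":-1,"turn":0}
    - {"gripper":255,"x":45,"y":0,"z":-1.2,"turn":0}
    - {"gripper":255,"x":52,"y":0,"z":-1.2,"turn":0}
    - {"gripper":255,"x":52,"y":0,"z":-1.2,"turn":0}

```text
time: 11.68
tcp_pos: [0.5255, -0.0521, 0.0264]
tcp_rot: [1.316, 1.153, -1.315]
wrist_force: [-0.8, 0.3, -0.7]
opening: 0.0239
```

```bash
cat >> h.py <<'E'
ex=np.array([np.cos(np.radians(-8.1)),np.sin(np.radians(-8.1)),0]);ey=np.array([-ex[1],ex[0],0]);o=np.array([.51945,-.05145,0])
def L(x,y,z): return o+ex*x/1e3+ey*y/1e3+np.array([0,0,z/1e3])
def tl(x,y,z):
    to(L(x,y,z),-8.1); t=robot.get_state()['tcp_pos']; f=robot.get_state()['wrist_force']
    print('local',((t-o)@ex*1000).round(2),((t-o)@ey*1000).round(2),'F local',(f@ex).round(2),(f@ey).round(2),f[2].round(2))
E
python3 - <<'E'
from h import *
tl(7.5,.1,10)
E
```

```text
t 11.68 tcp [525.5 -52.1  26.4] yaw(tool y) -8.13 tilt [-0.008  0.01  -1.   ] F [-0.77  0.28 -0.68] T [-0.03  0.04 -0.07] open 23.9
shift mm [16.4  1.6  0.3] turn -0.001
local 6.1 0.21 F local -0.8 0.17 -0.68
```

Emit:
arm_command:
  moves:
    - {"gripper":255,"x":0,"y":1.7,"z":0.2,"turn":0}
    - {"gripper":255,"x":3,"y":1.7,"z":0.2,"turn":0}
    - {"gripper":255,"x":6,"y":1.8,"z":0.2,"turn":0}
    - {"gripper":255,"x":9,"y":1.8,"z":0.2,"turn":0}
    - {"gripper":255,"x":12,"y":1.8,"z":0.2,"turn":0}

```text
time: 12.1
tcp_pos: [0.5277, -0.0525, 0.0146]
tcp_rot: [1.317, 1.152, -1.314]
wrist_force: [0.7, -0.1, -0.1]
opening: 0.0236
```

Run:
```python
from h import *
tl(7.5,.1,9)
```

```text
t 12.1 tcp [527.7 -52.5  14.6] yaw(tool y) -8.14 tilt [-0.007  0.01  -1.   ] F [ 0.7  -0.08 -0.09] T [-0.04 -0.03 -0.03] open 23.6
shift mm [ 5.6 -0.8  0. ] turn -0.001
local 8.31 0.09 F local 0.71 0.02 -0.09
```

Emit:
arm_command:
  moves:
    - {"gripper":255,"x":1.5,"y":-0.3,"z":0,"turn":0}
    - {"gripper":255,"x":3,"y":-0.3,"z":0,"turn":0}
    - {"gripper":255,"x":4,"y":-0.3,"z":0,"turn":0}
    - {"gripper":255,"x":5,"y":-0.3,"z":0,"turn":0}
    - {"gripper":255,"x":5.3,"y":-0.3,"z":0,"turn":0}

```text
time: 12.52
tcp_pos: [0.5274, -0.0525, 0.0092]
tcp_rot: [1.317, 1.152, -1.314]
wrist_force: [0.3, 0.6, -0.7]
opening: 0.0237
```

Run:
```python
from h import *
tl(7.5,.1,9)
```

```text
t 12.52 tcp [527.4 -52.5   9.2] yaw(tool y) -8.14 tilt [-0.007  0.01  -1.   ] F [ 0.27  0.58 -0.66] T [-0.03 -0.04  0.01] open 23.7
shift mm [ 0.2 -0.5  0. ] turn -0.001
local 8.03 0.11 F local 0.19 0.61 -0.66
```

Emit:
arm_command:
  moves:
    - {"gripper":255,"x":0,"y":0.3,"z":0,"turn":0}
    - {"gripper":255,"x":0,"y":0.6,"z":0,"turn":0}
    - {"gripper":255,"x":0,"y":0.9,"z":0,"turn":0}
    - {"gripper":255,"x":0,"y":1.2,"z":0,"turn":0}
    - {"gripper":255,"x":0,"y":1.2,"z":0,"turn":0}

```text
time: 12.93
tcp_pos: [0.5277, -0.0525, 0.009]
tcp_rot: [1.316, 1.153, -1.316]
wrist_force: [-3.3, -0.8, 2.4]
opening: 0.0241
```

Run:
```python
from h import *
tl(7.5,.1,9)
```

```text
t 12.93 tcp [527.7 -52.5   9. ] yaw(tool y) -8.13 tilt [-0.009  0.01  -1.   ] F [-3.27 -0.81  2.38] T [ 0.08  0.77 -0.04] open 24.1
shift mm [ 0.1 -0.9  0. ] turn -0.001
local 8.36 0.12 F local -3.12 -1.26 2.38
```

Emit:
arm_command:
  moves:
    - {"gripper":255,"x":0,"y":1.0,"z":0,"turn":0}
    - {"gripper":255,"x":0,"y":1.2,"z":0,"turn":0}
    - {"gripper":255,"x":0,"y":1.4,"z":0,"turn":0}
    - {"gripper":255,"x":0,"y":1.6,"z":0,"turn":0}
    - {"gripper":255,"x":0,"y":1.6,"z":0,"turn":0}

```text
time: 13.35
tcp_pos: [0.5277, -0.0525, 0.009]
tcp_rot: [1.314, 1.155, -1.318]
wrist_force: [-6.7, 1.4, 5.3]
opening: 0.0239
```

Run:
```python
from h import *
tl(7.5,.1,9)
```

```text
t 13.35 tcp [527.7 -52.5   9. ] yaw(tool y) -8.13 tilt [-0.012  0.01  -1.   ] F [-6.74  1.4   5.26] T [ 0.18  1.44 -0.01] open 23.9
shift mm [ 0.  -0.8  0. ] turn -0.0
local 8.33 0.14 F local -6.87 0.43 5.26
```

Firm contact: the force reached −6.9 N with no motion, so that is the anvil. I'll hold briefly, then release and rise.

Emit:
arm_command:
  moves:
    - {"gripper":255,"x":0,"y":1.6,"z":0,"turn":0}
    - {"gripper":255,"x":0,"y":1.6,"z":0,"turn":0}
    - {"gripper":255,"x":0,"y":1.6,"z":0,"turn":0}
    - {"gripper":255,"x":0,"y":1.2,"z":0,"turn":0}
    - {"gripper":255,"x":0,"y":0.8,"z":0,"turn":0}

```text
time: 13.77
tcp_pos: [0.5276, -0.0525, 0.0091]
tcp_rot: [1.313, 1.157, -1.32]
wrist_force: [-3.4, 0.7, 3.4]
opening: 0.0238
```

Run:
```python
from h import *
tl(7.5,.1,9)
```

```text
t 13.77 tcp [527.6 -52.5   9.1] yaw(tool y) -8.12 tilt [-0.014  0.01  -1.   ] F [-3.42  0.73  3.42] T [0.14 0.88 0.08] open 23.8
shift mm [ 0.1 -0.8  0. ] turn -0.0
local 8.26 0.11 F local -3.49 0.24 3.42
```

Emit:
arm_command:
  moves:
    - {"gripper":255,"x":0,"y":0.3,"z":0,"turn":0}
    - {"gripper":150,"x":0,"y":0.3,"z":0,"turn":0}
    - {"gripper":150,"x":0,"y":0.3,"z":0,"turn":0}
    - {"gripper":150,"x":0,"y":0.3,"z":0,"turn":0}
    - {"gripper":150,"x":0,"y":0.3,"z":0,"turn":0}

```text
time: 14.18
tcp_pos: [0.5287, -0.0527, 0.0093]
tcp_rot: [1.314, 1.156, -1.319]
wrist_force: [0.6, -0.4, -0.1]
opening: 0.035
```

Emit:
arm_command:
  moves:
    - {"gripper":150,"x":-10,"y":0,"z":0,"turn":0}
    - {"gripper":150,"x":-40,"y":0,"z":0,"turn":0}
    - {"gripper":150,"x":-80,"y":0,"z":0,"turn":0}
    - {"gripper":150,"x":-120,"y":0,"z":0,"turn":0}
    - {"gripper":150,"x":-130,"y":0,"z":0,"turn":0}

```text
time: 14.6
tcp_pos: [0.5347, -0.0541, 0.1467]
tcp_rot: [1.318, 1.146, -1.311]
wrist_force: [0.9, 0.5, 0.8]
opening: 0.0359
```

Run:
```python
from h import *
w=cap('wrist','w9.png')
tl(8,80,139)
I=w['img'].astype(int)
for n,x,y,z in [('A end',33.4,0,38),('mid',8,0,38),('al end',-17,0,38),('cap out',-26,0,37)]: print(n,proj(w,L(x,y,z)).round(1))
u,v=proj(w,L(8,0,38)).astype(int)
print([(k,I[k,u+5].tolist()) for k in range(v-50,v+60,3)])
```

```text
t 14.65 tcp [534.8 -54.2 146.4] yaw(tool y) -8.12 tilt [-0.001  0.008 -1.   ] F [1.75 0.07 1.1 ] T [-0.   -0.12 -0.01] open 36.0
shift mm [  8.   -7.6 -80.5] turn -0.0
local 15.61 -0.58 F local 1.72 0.31 1.1
A end [283.1 189. ]
mid [283.1 213.4]
al end [283.1 236.3]
cap out [283.1 243.9]
[(163, [85, 79, 77]), (166, [88, 82, 80]), (169, [79, 73, 71]), (172, [83, 64, 35]), (175, [76, 73, 70]), (178, [114, 112, 113]), (181, [115, 113, 112]), (184, [116, 113, 110]), (187, [108, 103, 99]), (190, [149, 147, 144]), (193, [148, 145, 142]), (196, [149, 145, 142]), (199, [148, 145, 141]), (202, [150, 146, 142]), (205, [148, 144, 140]), (208, [149, 143, 140]), (211, [149, 144, 140]), (214, [148, 141, 137]), (217, [147, 140, 137]), (220, [147, 142, 138]), (223, [149, 142, 140]), (226, [148, 141, 136]), (229, [147, 139, 136]), (232, [149, 141, 138]), (235, [127, 129, 117]), (238, [30, 80, 41]), (241, [41, 103, 54]), (244, [76, 77, 78]), (247, [73, 74, 75]), (250, [61, 59, 57]), (253, [71, 73, 73]), (256, [74, 76, 77]), (259, [75, 74, 76]), (262, [75, 75, 77]), (265, [73, 76, 76]), (268, [74, 74, 75]), (271, [84, 83, 82])]
```

The profile stays against the anvil. Next I'll move beside the handles to measure them.

Emit:
arm_command:
  moves:
    - {"gripper":150,"x":-5,"y":-10,"z":-30,"turn":0}
    - {"gripper":150,"x":-10,"y":-20,"z":-65,"turn":0}
    - {"gripper":0,"x":-20,"y":-35,"z":-100,"turn":0}
    - {"gripper":0,"x":-30,"y":-50,"z":-135,"turn":0}
    - {"gripper":0,"x":-30,"y":-60,"z":-150,"turn":0}

```text
time: 15.07
tcp_pos: [0.4963, 0.1088, 0.1798]
tcp_rot: [1.317, 1.149, -1.302]
wrist_force: [0.2, 1.0, 0.3]
opening: 0.0486
```

Emit:
arm_command:
  moves:
    - {"gripper":0,"x":0,"y":0,"z":0,"turn":0}
    - {"gripper":0,"x":0,"y":0,"z":0,"turn":0}
    - {"gripper":0,"x":0,"y":0,"z":0,"turn":0}
    - {"gripper":0,"x":0,"y":0,"z":0,"turn":0}
    - {"gripper":0,"x":0,"y":0,"z":0,"turn":0}

```text
time: 15.48
tcp_pos: [0.4967, 0.1067, 0.1793]
tcp_rot: [1.319, 1.147, -1.305]
wrist_force: [-0.6, 0.6, 0.1]
opening: 0.081
```

Run:
```python
from h import *
w=cap('wrist','w10.png');tl(-40,150,170);print(robot.get_state()['joint_pos'].round(2))
# annotate local grid at z=.042
im=np.clip(w['img'][:,:,::-1]*1.5,0,255).astype('uint8');im=cv2.resize(im,(800,600),interpolation=cv2.INTER_CUBIC);k=800/560
for x in range(-60,61,20):
  for y in range(60,281,20):
    p=proj(w,L(x,y,42))*k; cv2.circle(im,tuple(int(q) for q in p),1,(0,255,255),-1)
    if x in(-40,60): cv2.putText(im,str(y),tuple(int(q) for q in p),0,.35,(0,255,0))
    if y in (100,200): cv2.putText(im,str(x),tuple(int(q) for q in p),0,.35,(255,0,255))
cv2.imwrite('pics/w10b.png',im)
```

```text
t 15.53 tcp [496.7 107.1 179.3] yaw(tool y) -7.94 tilt [ 0.001  0.01  -1.   ] F [-0.5   0.83 -0.14] T [-0.03  0.04 -0.01] open 83.4
shift mm [9.3 4.9 3.8] turn 0.003
local -44.89 153.71 F local -0.61 0.75 -0.14
[ 0.36  0.07 -0.64  1.82  0.03  1.26 -1.99]
```

View pics/w10b.png

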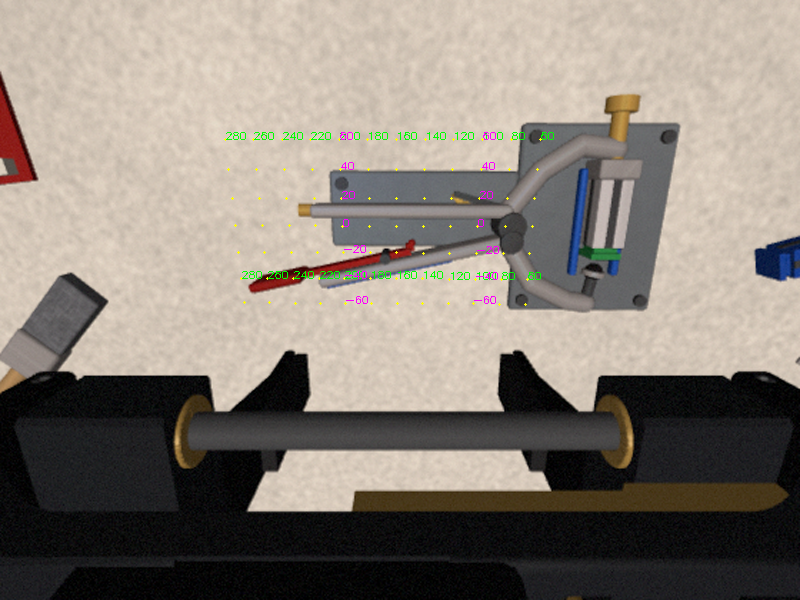

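The pliers are clear in this view: pivot (511,233), fixed handle to (312,211), moving handle end (325,283), red lever pivot (386,257) and paddle (252–300, 288–272). The profile lies seated in the cradle with its green cap proud at (600,254). Converting to positions.

Run:
```python
from h import *
w=load('wrist');k=800/560
def loc(u,v,z):
    d=ray(w,u/k,v/k,z)-o; return np.array([d@ex,d@ey])*1000
for n,u,v,z in [('pivot',511,233,.045),('pivA',508,226,.045),('pivB',512,241,.045),('fix end',312,211,.042),('fix near',480,211,.042),('mov end',325,283,.042),('mov near',480,247,.042),('redpiv',386,257,.045),('red out',252,288,.049),('red in',300,273,.045)]:
    print(n,loc(u,v,z).round(1))
# edges across fixed handle at display u=400, image col
I=w['img'].astype(int)
for u in(250,280,310):
    print(u,[(v,int(I[v,u].sum())) for v in range(140,206,1)][::1])
```

```text
pivot [-4.3 76. ]
pivA [ 0.8 78.6]
pivB [-10.2  74.8]
fix end [ 10.9 222.2]
fix near [11.2 99.2]
mov end [-43.6 215.6]
mov near [-15.2  97.7]
redpiv [-22.5 168.1]
red out [-46.  269.9]
red in [-35.1 233.6]
250 [(140, 232), (141, 203), (142, 143), (143, 176), (144, 251), (145, 283), (146, 311), (147, 309), (148, 307), (149, 299), (150, 282), (151, 231), (152, 208), (153, 221), (154, 223), (155, 236), (156, 234), (157, 227), (158, 229), (159, 226), (160, 231), (161, 232), (162, 229), (163, 221), (164, 224), (165, 224), (166, 231), (167, 230), (168, 232), (169, 233), (170, 207), (171, 200), (172, 301), (173, 403), (174, 411), (175, 414), (176, 422), (177, 416), (178, 404), (179, 371), (180, 213), (181, 57), (182, 94), (183, 148), (184, 142), (185, 142), (186, 144), (187, 146), (188, 209), (189, 259), (190, 296), (191, 309), (192, 305), (193, 297), (194, 270), (195, 240), (196, 224), (197, 289), (198, 405), (199, 396), (200, 403), (201, 405), (202, 405), (203, 407), (204, 404), (205, 405)]
280 [(140, 214), (141, 206), (142, 133), (143, 173), (144, 245), (145, 284), (146, 303), (147, 308)
[... 792 characters left out ...]
96), (148, 293), (149, 297), (150, 271), (151, 243), (152, 215), (153, 192), (154, 218), (155, 216), (156, 224), (157, 218), (158, 213), (159, 214), (160, 218), (161, 221), (162, 213), (163, 211), (164, 217), (165, 220), (166, 221), (167, 220), (168, 212), (169, 216), (170, 204), (171, 165), (172, 126), (173, 122), (174, 159), (175, 210), (176, 269), (177, 287), (178, 305), (179, 296), (180, 290), (181, 271), (182, 244), (183, 219), (184, 283), (185, 408), (186, 403), (187, 400), (188, 399), (189, 407), (190, 411), (191, 404), (192, 404), (193, 395), (194, 396), (195, 384), (196, 380), (197, 390), (198, 404), (199, 403), (200, 416), (201, 412), (202, 416), (203, 403), (204, 396), (205, 390)]
```

Emit:
arm_command:
  moves:
    - {"gripper":0,"x":0,"y":20,"z":-13,"turn":-0.12}
    - {"gripper":0,"x":0,"y":39,"z":-25,"turn":-0.24}
    - {"gripper":0,"x":0,"y":39,"z":-25,"turn":-0.36}
    - {"gripper":0,"x":0,"y":39,"z":-25,"turn":-0.48}
    - {"gripper":0,"x":0,"y":39,"z":-25,"turn":-0.6}

```text
time: 15.95
tcp_pos: [0.5391, 0.1256, 0.1789]
tcp_rot: [0.868, 1.4, -0.853]
wrist_force: [-0.4, 0.9, -0.0]
opening: 0.0868
```

Emit:
arm_command:
  moves:
    - {"gripper":0,"x":0,"y":0,"z":0,"turn":-0.12}
    - {"gripper":0,"x":10,"y":0,"z":0,"turn":-0.24}
    - {"gripper":0,"x":20,"y":0,"z":0,"turn":-0.36}
    - {"gripper":0,"x":30,"y":0,"z":0,"turn":-0.48}
    - {"gripper":0,"x":30,"y":0,"z":0,"turn":-0.6}

```text
time: 16.37
tcp_pos: [0.5381, 0.1243, 0.1465]
tcp_rot: [0.4, 1.541, -0.386]
wrist_force: [-0.9, -0.9, 0.9]
opening: 0.0869
```

Run:
```python
from h import *
to(L(-6,179,110),81.9);print(robot.get_state()['joint_pos'].round(2))
```

```text
t 16.37 tcp [538.1 124.3 146.5] yaw(tool y) 61.31 tilt [-0.004  0.01  -1.   ] F [-0.9  -0.87  0.92] T [-0.03  0.03 -0.01] open 86.9
shift mm [36.5  2.  -0.2] turn -0.359
[ 0.41  0.23 -0.77  1.75  0.16  1.23 -0.89]
```

Emit:
arm_command:
  moves:
    - {"gripper":0,"x":5,"y":2,"z":0,"turn":-0.12}
    - {"gripper":0,"x":15,"y":2,"z":0,"turn":-0.24}
    - {"gripper":0,"x":30,"y":2,"z":0,"turn":-0.34}
    - {"gripper":0,"x":40,"y":2,"z":0,"turn":-0.36}
    - {"gripper":0,"x":50,"y":2,"z":0,"turn":-0.36}

```text
time: 16.78
tcp_pos: [0.5388, 0.1256, 0.0953]
tcp_rot: [0.121, 1.573, -0.105]
wrist_force: [0.5, -0.0, 0.4]
opening: 0.0872
```

Run:
```python
from h import *
w=cap('wrist','w11.png')
to(L(-6,179,10),81.9)
s=robot.get_state();t=s['tcp_pos'];print('local',((t-o)@ex*1000).round(1),((t-o)@ey*1000).round(1))
# row scan ahead: look for fixed handle & red/blue at predicted row of local y=179+20
for yy in (195,210):
  p=proj(w,L(0,yy,42)); v=int(round(p[1])); I=w['img'][v].astype(int)
  print(yy,p.round(1),'x->u',[(x,proj(w,L(x,yy,42))[0].round(0)) for x in(-43,-33,6,16)]); print([(u,I[u].tolist()) for u in range(200,345,3)])
```

```text
t 16.83 tcp [537.5 125.4  93.5] yaw(tool y) 81.72 tilt [-0.008  0.01  -1.   ] F [-0.88 -0.65 -2.12] T [-0.03 -0.07  0.01] open 86.9
shift mm [83.5  0.6  1.8] turn -0.003
local -7.0 177.6
195 [288.4 205.2] x->u [(-43, np.float64(236.0)), (-33, np.float64(248.0)), (6, np.float64(296.0)), (16, np.float64(308.0))]
[(200, [137, 128, 118]), (203, [134, 126, 115]), (206, [135, 128, 118]), (209, [141, 132, 121]), (212, [141, 132, 122]), (215, [137, 127, 118]), (218, [137, 127, 118]), (221, [133, 126, 115]), (224, [139, 129, 120]), (227, [140, 131, 120]), (230, [137, 128, 118]), (233, [135, 126, 115]), (236, [28, 45, 87]), (239, [90, 83, 81]), (242, [96, 92, 91]), (245, [95, 91, 91]), (248, [59, 54, 53]), (251, [89, 18, 17]), (254, [93, 19, 17]), (257, [42, 8, 7]), (260, [137, 129, 118]), (263, [132, 125, 115]), (266, [121, 113, 105]), (269, [64, 66, 67]), (272, [64, 65, 67]), (275, [67, 68, 71]), (278, [66, 67, 70]), (281, [67, 69, 69]), (284, [67, 69, 71]), (287, [67, 69, 69]), (290, [66, 68, 69]), (293, [67, 68, 69]), (296, [52, 48, 48]), (299, [93, 88, 84]), (302, [97, 92, 88]), (305, [91
[... 810 characters left out ...]
), (251, [76, 13, 11]), (254, [104, 88, 83]), (257, [135, 127, 117]), (260, [133, 125, 115]), (263, [137, 129, 120]), (266, [99, 93, 87]), (269, [65, 68, 68]), (272, [67, 70, 70]), (275, [69, 70, 69]), (278, [67, 69, 70]), (281, [66, 68, 69]), (284, [69, 70, 72]), (287, [68, 69, 70]), (290, [67, 70, 71]), (293, [68, 70, 71]), (296, [46, 42, 41]), (299, [90, 85, 82]), (302, [100, 94, 91]), (305, [95, 87, 86]), (308, [60, 59, 58]), (311, [67, 67, 69]), (314, [69, 70, 70]), (317, [41, 40, 40]), (320, [42, 43, 42]), (323, [42, 42, 41]), (326, [44, 44, 44]), (329, [66, 68, 66]), (332, [136, 128, 117]), (335, [135, 127, 118]), (338, [137, 128, 119]), (341, [133, 126, 115]), (344, [135, 126, 116])]
```

Emit:
arm_command:
  moves:
    - {"gripper":0,"x":20,"y":1,"z":0.5,"turn":0}
    - {"gripper":0,"x":45,"y":1,"z":0.5,"turn":0}
    - {"gripper":0,"x":65,"y":1,"z":0.5,"turn":0}
    - {"gripper":0,"x":78,"y":1,"z":0.5,"turn":0}
    - {"gripper":0,"x":83,"y":1,"z":0.5,"turn":0}

```text
time: 17.25
tcp_pos: [0.5362, 0.1266, 0.0085]
tcp_rot: [0.122, 1.579, -0.108]
wrist_force: [-1.3, 0.7, -0.2]
opening: 0.087
```

Run:
```python
from h import *
to(L(0,179,10),81.9)
s=robot.get_state();t=s['tcp_pos'];print('local',((t-o)@ex*1000).round(1),((t-o)@ey*1000).round(1))
```

```text
t 17.25 tcp [536.2 126.6   8.5] yaw(tool y) 81.63 tilt [-0.011  0.01  -1.   ] F [-1.34  0.74 -0.23] T [-0.05 -0.14 -0.03] open 87.0
shift mm [-1.6  0.4  8.4] turn -0.005
local -8.5 178.7
```

Emit:
arm_command:
  moves:
    - {"gripper":0,"x":-1,"y":0,"z":4,"turn":0}
    - {"gripper":10,"x":-1.5,"y":0,"z":8,"turn":0}
    - {"gripper":20,"x":-1.5,"y":0,"z":8.5,"turn":0}
    - {"gripper":30,"x":-1.5,"y":0,"z":8.5,"turn":0}
    - {"gripper":40,"x":-1.5,"y":0,"z":8.5,"turn":0}
  force: 16

```text
time: 17.67
tcp_pos: [0.5451, 0.126, 0.0108]
tcp_rot: [0.122, 1.578, -0.107]
wrist_force: [-0.4, 0.3, 0.9]
opening: 0.0766
```

```bash
cat >> h.py <<'E'
def sq(y=179,z=10):
    to(L(0,y,z),81.9)
    s=robot.get_state();t=s['tcp_pos'];f=s['wrist_force'];print('local',((t-o)@ex*1000).round(1),((t-o)@ey*1000).round(1),'Fx,Fy',(f@ex).round(1),(f@ey).round(1))
E
python3 -c "
from h import *
sq()"
```

```text
t 17.67 tcp [545.1 126.   10.8] yaw(tool y) 81.62 tilt [-0.01  0.01 -1.  ] F [-0.39  0.29  0.94] T [0.26 0.41 0.  ] open 76.6
shift mm [ 0.8 -0.3 -0.4] turn -0.005
local 0.4 179.3 Fx,Fy -0.4 0.2
```

Emit:
arm_command:
  moves:
    - {"gripper":51,"x":0,"y":0,"z":0,"turn":0}
    - {"gripper":62,"x":0,"y":0,"z":0,"turn":0}
    - {"gripper":73,"x":0,"y":0,"z":0,"turn":0}
    - {"gripper":84,"x":0,"y":0,"z":0,"turn":0}
    - {"gripper":95,"x":0,"y":0,"z":0,"turn":0}

```text
time: 18.08
tcp_pos: [0.5418, 0.1277, 0.0106]
tcp_rot: [0.122, 1.584, -0.106]
wrist_force: [-7.4, 3.1, 3.3]
opening: 0.0586
```

```bash
python3 -c "
from h import *
sq()"
```

```text
t 18.08 tcp [541.8 127.7  10.6] yaw(tool y) 81.7 tilt [-0.015  0.011 -1.   ] F [-7.45  3.1   3.34] T [0.7  1.74 0.04] open 58.6
shift mm [ 0.6 -1.5  3.1] turn -0.003
local -3.1 180.5 Fx,Fy -7.8 2.0
```

Emit:
arm_command:
  moves:
    - {"gripper":104,"x":0,"y":-0.5,"z":2,"turn":0}
    - {"gripper":112,"x":0,"y":-0.5,"z":3,"turn":0}
    - {"gripper":120,"x":0,"y":-0.5,"z":3,"turn":0}
    - {"gripper":128,"x":0,"y":-0.5,"z":3,"turn":0}
    - {"gripper":134,"x":0,"y":-0.5,"z":3,"turn":0}

```text
time: 18.5
tcp_pos: [0.5438, 0.1283, 0.0108]
tcp_rot: [0.122, 1.585, -0.104]
wrist_force: [-3.2, 1.7, 0.6]
opening: 0.0435
```

```bash
python3 -c "
from h import *
sq()"
```

```text
t 18.5 tcp [543.8 128.3  10.8] yaw(tool y) 81.77 tilt [-0.016  0.012 -1.   ] F [-3.21  1.69  0.64] T [0.44 0.45 0.02] open 43.5
shift mm [ 0.8 -2.4  1.2] turn -0.002
local -1.2 181.4 Fx,Fy -3.4 1.2
```

Emit:
arm_command:
  moves:
    - {"gripper":140,"x":0,"y":-1,"z":1,"turn":0}
    - {"gripper":146,"x":0,"y":-1,"z":1,"turn":0}
    - {"gripper":151,"x":0,"y":-1,"z":1,"turn":0}
    - {"gripper":156,"x":0,"y":-1,"z":1,"turn":0}
    - {"gripper":160,"x":0,"y":-1,"z":1,"turn":0}

```text
time: 18.92
tcp_pos: [0.5441, 0.1267, 0.0109]
tcp_rot: [0.121, 1.586, -0.105]
wrist_force: [-3.4, 0.2, 3.6]
opening: 0.0333
```

```bash
python3 -c "
from h import *
sq()"
```

```text
t 18.92 tcp [544.1 126.7  10.9] yaw(tool y) 81.75 tilt [-0.018  0.012 -1.   ] F [-3.36  0.16  3.57] T [-0.03  0.78  0.02] open 33.3
shift mm [ 0.8 -0.9  0.7] turn -0.003
local -0.7 179.9 Fx,Fy -3.4 -0.3
```

Emit:
arm_command:
  moves:
    - {"gripper":163,"x":0,"y":0,"z":0,"turn":0}
    - {"gripper":166,"x":0,"y":0,"z":0,"turn":0}
    - {"gripper":170,"x":0,"y":0,"z":0,"turn":0}
    - {"gripper":180,"x":0,"y":0,"z":0,"turn":0}
    - {"gripper":190,"x":0,"y":0,"z":0,"turn":0}

```text
time: 19.33
tcp_pos: [0.5433, 0.1268, 0.0108]
tcp_rot: [0.121, 1.588, -0.105]
wrist_force: [-5.6, 0.5, 4.7]
opening: 0.0315
```

```bash
python3 -c "
from h import *
sq()"
```

```text
t 19.33 tcp [543.3 126.8  10.8] yaw(tool y) 81.76 tilt [-0.019  0.011 -1.   ] F [-5.64  0.53  4.71] T [-0.    1.03 -0.  ] open 31.5
shift mm [ 0.8 -0.9  1.5] turn -0.002
local -1.5 179.9 Fx,Fy -5.7 -0.3
```

The fingers stopped at 31.5 mm, so the handles are shut. Letting go and rising.

Emit:
arm_command:
  moves:
    - {"gripper":120,"x":0,"y":0,"z":1,"turn":0}
    - {"gripper":120,"x":0,"y":0,"z":1,"turn":0}
    - {"gripper":60,"x":0,"y":0,"z":1,"turn":0}
    - {"gripper":60,"x":0,"y":0,"z":1,"turn":0}
    - {"gripper":0,"x":0,"y":0,"z":1,"turn":0}

```text
time: 19.75
tcp_pos: [0.5449, 0.1265, 0.0109]
tcp_rot: [0.121, 1.587, -0.106]
wrist_force: [-0.5, 0.1, 0.5]
opening: 0.0575
```

Emit:
arm_command:
  moves:
    - {"gripper":0,"x":-10,"y":0,"z":0,"turn":0}
    - {"gripper":0,"x":-40,"y":0,"z":0,"turn":0}
    - {"gripper":0,"x":-70,"y":0,"z":0,"turn":0}
    - {"gripper":0,"x":-90,"y":0,"z":0,"turn":0}
    - {"gripper":0,"x":-100,"y":0,"z":0,"turn":0}

```text
time: 20.17
tcp_pos: [0.5488, 0.126, 0.1147]
tcp_rot: [0.122, 1.581, -0.105]
wrist_force: [1.3, 0.4, -0.5]
opening: 0.085
```

Run:
```python
from h import *
w=cap('wrist','w12.png');sq(249,100)
hsv=cv2.cvtColor(w['img'],cv2.COLOR_RGB2HSV)
r=cv2.inRange(hsv,(0,150,40),(8,255,255))
def rl(m,z):
  for k in cv2.findContours(m,0,2)[0]:
    if cv2.contourArea(k)<30: continue
    P=np.array([ray(w,u,v,z)-o for u,v in k[:,0]]);x=P@ex*1000;y=P@ey*1000;print('x',x.min().round(1),x.max().round(1),'y',y.min().round(1),y.max().round(1),cv2.contourArea(k))
    far=y>225
    if far.any(): print(' y>225: x',x[far].min().round(1),x[far].max().round(1))
rl(r,.049)
for yy in(195,210):
  p=proj(w,L(0,yy,42));v=int(round(p[1]));I=w['img'][v].astype(int)
  for x in range(-50,24,3): print((x,I[int(round(proj(w,L(x,yy,42))[0]))].tolist()),end=' ')
  print()
```

```text
t 20.22 tcp [549.3 126.  115.2] yaw(tool y) 81.74 tilt [-0.012  0.012 -1.   ] F [2.44 0.45 1.31] T [ 0.02 -0.21 -0.04] open 85.7
shift mm [16.  69.  -4.5] turn -0.003
local 4.5 179.9 Fx,Fy 2.3 0.8
x -5.0 4.8 y 153.6 168.0 81.5
x -6.4 1.1 y 178.2 276.5 718.5
 y>225: x -6.4 1.1
(-50, [136, 127, 117]) (-47, [134, 125, 116]) (-44, [131, 121, 113]) (-41, [130, 123, 112]) (-38, [133, 124, 115]) (-35, [135, 126, 117]) (-32, [130, 122, 113]) (-29, [128, 119, 111]) (-26, [128, 120, 112]) (-23, [133, 125, 116]) (-20, [130, 122, 113]) (-17, [120, 113, 109]) (-14, [84, 80, 77]) (-11, [97, 92, 90]) (-8, [88, 84, 81]) (-5, [70, 19, 20]) (-2, [91, 20, 17]) (1, [64, 65, 66]) (4, [66, 68, 68]) (7, [76, 72, 69]) (10, [97, 91, 87]) (13, [93, 89, 85]) (16, [61, 61, 63]) (19, [65, 67, 67]) (22, [63, 65, 66]) 
(-50, [133, 123, 114]) (-47, [131, 124, 113]) (-44, [131, 123, 113]) (-41, [137, 128, 118]) (-38, [134, 125, 116]) (-35, [132, 123, 115]) (-32, [131, 123, 114]) (-29, [132, 123, 113]) (-26, [137, 128, 118]) (-23, [131, 122, 112]) (-20, [134, 125, 116]) (-17, [89, 85, 87]) (-14, [79, 73, 72]) (-11, [98, 92, 90]) (-8, [83, 80, 76]) (-5, [81, 17, 17]) (-2, [92, 18, 16]) (1, [66, 69, 68]) (4, [67, 68, 70]) (7, [77, 73, 70]) (10, [97, 91, 89]) (13, [95, 89, 86]) (16, [57, 57, 59]) (19, [66, 69, 69]) (22, [65, 67, 69])
```

The handles stay locked at x −16…−6 with the gripper clear. The paddle is at x −6…1, y 233–276. Moving to straddle it, with one finger on its +x side.

Emit:
arm_command:
  moves:
    - {"gripper":0,"x":0,"y":18,"z":-9,"turn":0}
    - {"gripper":0,"x":0,"y":36,"z":-18,"turn":0}
    - {"gripper":0,"x":0,"y":54,"z":-27,"turn":0}
    - {"gripper":0,"x":0,"y":68,"z":-36,"turn":0}
    - {"gripper":0,"x":0,"y":72,"z":-36,"turn":0}

```text
time: 20.63
tcp_pos: [0.5215, 0.2056, 0.1157]
tcp_rot: [0.119, 1.582, -0.1]
wrist_force: [-0.0, 0.1, 1.1]
opening: 0.0874
```

Run:
```python
from h import *
b=cap('side');I=b['img'].astype(int)
for x in(33,8,-17,-22,-27): print(x,proj(b,L(x,-12,30)).round(1))
p=proj(b,L(-20,-12,26)).astype(int);hs=cv2.cvtColor(b['img'],cv2.COLOR_RGB2HSV)
g=cv2.inRange(hs,(45,80,30),(85,255,255));ys,xs=np.nonzero(g[p[1]-20:p[1]+20,p[0]-25:p[0]+25]);print('green u',xs.min()+p[0]-25,xs.max()+p[0]-25,'v',ys.min()+p[1]-20,ys.max()+p[1]-20,len(xs))
v=int(proj(b,L(-17,-12,30))[1]); print(v,[(u,I[v,u].tolist()) for u in range(p[0]-10,p[0]+10)])
sq(252,18);print('target'); to(L(-31,252,18),81.9)
```

```text
33 [294.3 230.6]
8 [285.6 230.1]
-17 [277.1 229.6]
-22 [275.4 229.5]
-27 [273.6 229.4]
green u 275 276 v 223 232 17
229 [(266, [79, 74, 72]), (267, [42, 42, 43]), (268, [50, 51, 49]), (269, [39, 38, 36]), (270, [41, 43, 38]), (271, [24, 22, 20]), (272, [126, 121, 113]), (273, [69, 65, 60]), (274, [6, 5, 4]), (275, [11, 58, 24]), (276, [4, 57, 17]), (277, [122, 107, 109]), (278, [107, 98, 96]), (279, [102, 97, 94]), (280, [101, 98, 94]), (281, [96, 90, 85]), (282, [95, 90, 86]), (283, [92, 88, 86]), (284, [93, 88, 86]), (285, [91, 84, 81])]
t 20.68 tcp [522.6 204.7 115.7] yaw(tool y) 81.97 tilt [-0.013  0.012 -1.   ] F [ 0.45  0.76 -0.27] T [-0.   -0.13 -0.  ] open 87.2
shift mm [97.2 -3.1 34.3] turn 0.001
local -32.9 254.1 Fx,Fy 0.3 0.8
target
t 20.68 tcp [522.6 204.7 115.7] yaw(tool y) 81.97 tilt [-0.013  0.012 -1.   ] F [ 0.45  0.76 -0.27] T [-0.   -0.13 -0.  ] open 87.2
shift mm [97.7 -3.1  3.3] turn 0.001
```

The cap's green now spans only u 275–276, about 5 mm and flush, so it is home. Descending to the paddle.

Emit:
arm_command:
  moves:
    - {"gripper":0,"x":20,"y":-2,"z":3,"turn":0}
    - {"gripper":0,"x":45,"y":-2,"z":3,"turn":0}
    - {"gripper":0,"x":70,"y":-2,"z":3,"turn":0}
    - {"gripper":0,"x":88,"y":-2,"z":3,"turn":0}
    - {"gripper":0,"x":96,"y":-2,"z":3,"turn":0}

```text
time: 21.1
tcp_pos: [0.5226, 0.2008, 0.0162]
tcp_rot: [0.119, 1.586, -0.105]
wrist_force: [-0.3, -1.1, 0.7]
opening: 0.0872
```

```bash
python3 -c "
from h import *
sq(252,18)"
```

```text
t 21.1 tcp [522.6 200.8  16.2] yaw(tool y) 81.87 tilt [-0.018  0.01  -1.   ] F [-0.33 -1.06  0.66] T [-0.07 -0.09  0.01] open 87.2
shift mm [-2.4  1.8 32.3] turn -0.0
local -32.4 250.2 Fx,Fy -0.2 -1.1
```

Emit:
arm_command:
  moves:
    - {"gripper":0,"x":0,"y":0,"z":-4,"turn":0}
    - {"gripper":0,"x":0,"y":0,"z":-8,"turn":0}
    - {"gripper":0,"x":0,"y":0,"z":-12,"turn":0}
    - {"gripper":0,"x":0,"y":0,"z":-16,"turn":0}
    - {"gripper":0,"x":0,"y":0,"z":-20,"turn":0}

```text
time: 21.52
tcp_pos: [0.5037, 0.2038, 0.0178]
tcp_rot: [0.119, 1.583, -0.104]
wrist_force: [1.3, -0.4, -0.9]
opening: 0.0871
```

```bash
python3 -c "
from h import *
sq(252,18)"
```

```text
t 21.52 tcp [503.7 203.8  17.8] yaw(tool y) 81.87 tilt [-0.015  0.01  -1.   ] F [ 1.29 -0.42 -0.91] T [-0.06 -0.43  0.01] open 87.1
shift mm [-1.   1.5 51.5] turn -0.001
local -51.5 250.5 Fx,Fy 1.3 -0.2
```

Contact has begun. Continuing to pull.

Emit:
arm_command:
  moves:
    - {"gripper":0,"x":0,"y":0,"z":-4,"turn":0}
    - {"gripper":0,"x":0,"y":0,"z":-8,"turn":0}
    - {"gripper":0,"x":0,"y":0,"z":-12,"turn":0}
    - {"gripper":0,"x":0,"y":0,"z":-15,"turn":0}
    - {"gripper":0,"x":0,"y":0,"z":-15,"turn":0}

```text
time: 21.93
tcp_pos: [0.4878, 0.2062, 0.018]
tcp_rot: [0.118, 1.584, -0.104]
wrist_force: [0.3, -0.4, -0.1]
opening: 0.087
```

```bash
cat > ck.py <<'E'
from h import *
sq(252,18)
w=cap('wrist');hsv=cv2.cvtColor(w['img'],cv2.COLOR_RGB2HSV);r=cv2.inRange(hsv,(0,150,40),(8,255,255))
for k in cv2.findContours(r,0,2)[0]:
    if cv2.contourArea(k)<40: continue
    P=np.array([ray(w,u,v,.049)-o for u,v in k[:,0]]);x=P@ex*1000;y=P@ey*1000;print('red x',x.min().round(1),x.max().round(1),'y',y.min().round(1),y.max().round(1),'px',k[:,0].mean(0).round())
E
python3 ck.py
```

```text
t 21.93 tcp [487.8 206.2  18. ] yaw(tool y) 81.92 tilt [-0.015  0.01  -1.   ] F [ 0.33 -0.42 -0.14] T [-0.06 -0.13 -0.01] open 87.0
shift mm [-1.1  1.3 67.7] turn 0.0
local -67.7 250.6 Fx,Fy 0.4 -0.4
red x -30.4 -23.2 y 205.5 225.1 px [349. 330.]
red x -39.0 -26.5 y 243.4 282.0 px [342. 253.]
```

The handle has sprung open and the paddle is clear of the finger. Backing off and rising.

Emit:
arm_command:
  moves:
    - {"gripper":0,"x":0,"y":0,"z":3,"turn":0}
    - {"gripper":0,"x":0,"y":0,"z":6,"turn":0}
    - {"gripper":0,"x":-20,"y":0,"z":6,"turn":0}
    - {"gripper":0,"x":-55,"y":0,"z":6,"turn":0}
    - {"gripper":0,"x":-90,"y":0,"z":6,"turn":0}

```text
time: 22.4
tcp_pos: [0.4947, 0.2039, 0.1078]
tcp_rot: [0.118, 1.587, -0.104]
wrist_force: [0.4, 0.3, 0.5]
opening: 0.0869
```

Emit:
arm_command:
  moves:
    - {"gripper":0,"x":-20,"y":20,"z":-20,"turn":0}
    - {"gripper":0,"x":-40,"y":20,"z":-40,"turn":0}
    - {"gripper":0,"x":-40,"y":20,"z":-40,"turn":0}
    - {"gripper":0,"x":-40,"y":20,"z":-40,"turn":0}
    - {"gripper":0,"x":-40,"y":20,"z":-40,"turn":0}

```text
time: 22.82
tcp_pos: [0.4593, 0.2279, 0.1482]
tcp_rot: [0.119, 1.587, -0.106]
wrist_force: [-0.5, -0.0, -0.5]
opening: 0.0869
```

```bash
python3 ck.py
python3 - <<'E'
from h import *
b=cap('side');a=cap('top')
hs=cv2.cvtColor(b['img'],cv2.COLOR_RGB2HSV);p=proj(b,L(-20,-12,26)).astype(int)
g=cv2.inRange(hs,(45,80,30),(85,255,255));ys,xs=np.nonzero(g[p[1]-20:p[1]+20,p[0]-25:p[0]+25]);print('green u',xs.min()+p[0]-25,xs.max()+p[0]-25,'v',ys.min()+p[1]-20,ys.max()+p[1]-20,len(xs))
w=load('wrist')
for yy in(195,210):
  for x in range(-53,24,4):
    u,v=np.round(proj(w,L(x,yy,42))).astype(int); print((x,w['img'][v,u].tolist() if 0<=v<420 and 0<=u<560 else None),end=' ')
  print()
# compare top views profile in cradle: plain end / cap rows
I=b['img'].astype(int);v=229;print([(u,I[v,u].tolist()) for u in range(268,300,2)])
a0=cv2.imread('pics/top1.png')[:,:,::-1].astype(int);d=np.abs(a['img'].astype(int)-a0).sum(2)>90
n,_,s,c=cv2.connectedComponentsWithStats(d.astype('uint8'));print([(s[i].tolist()) for i in range(1,n) if s[i,4]>15])
E
```

```text
t 22.82 tcp [459.3 227.9 148.2] yaw(tool y) 81.84 tilt [-0.018  0.01  -1.   ] F [-0.49 -0.01 -0.51] T [-0.05 -0.14 -0.03] open 86.9
shift mm [128.2 -16.9 101.4] turn -0.001
local -98.9 268.1 Fx,Fy -0.5 -0.1
red x -49.8 -26.0 y 182.5 280.6 px [342. 236.]
green u 275 276 v 223 232 17
(-53, [127, 118, 110]) (-49, [125, 118, 109]) (-45, [96, 91, 88]) (-41, [54, 56, 67]) (-37, [89, 82, 79]) (-33, [64, 58, 54]) (-29, [83, 16, 12]) (-25, [55, 55, 56]) (-21, [10, 8, 8]) (-17, [6, 3, 7]) (-13, [0, 0, 3]) (-9, [5, 11, 9]) (-5, [2, 3, 5]) (-1, [6, 6, 6]) (3, [8, 10, 7]) (7, [3, 3, 0]) (11, [7, 8, 7]) (15, [0, 0, 3]) (19, [0, 0, 0]) (23, [60, 60, 61]) 
(-53, [126, 118, 109]) (-49, [114, 108, 102]) (-45, [36, 46, 75]) (-41, [89, 83, 81]) (-37, [74, 69, 65]) (-33, [87, 19, 16]) (-29, [45, 44, 43]) (-25, [56, 56, 55]) (-21, [3, 1, 0]) (-17, [0, 0, 0]) (-13, [4, 5, 5]) (-9, [2, 1, 1]) (-5, [0, 0, 1]) (-1, [9, 9, 7]) (3, [1, 6, 2]) (7, [72, 67, 65]) (11, [88, 82, 80]) (15, [80, 75, 74]) (19, [60, 61, 62]) (23, [57, 59, 59]) 
[(268, [65, 62, 61]), (270, [19, 16, 13]), (272, [62, 63, 62]), (274, [67, 65, 102]), (276, [8, 56, 20]), (278, [106, 95, 95]), (280, [100, 93, 89]), (282, [95, 92, 88]), (284, [98, 93, 87]), (286, [89, 85, 81]), (288, [94, 90, 88]), (290, [79, 73, 72]), (292, [81, 79, 74]), (294, [101, 94, 90]), (296, [116, 107, 103]), (298, [99, 96, 96])]
[[114, 151, 152, 269, 13480], [135, 156, 16, 12, 79], [289, 189, 11, 18, 134], [369, 195, 18, 22, 207], [504, 317, 56, 51, 2087], [264, 347, 14, 4, 30], [243, 375, 25, 13, 188], [490, 384, 70, 36, 1356], [302, 402, 30, 18, 225]]
```

The final measurements agree: handle open with its outer face back at x≈−43 mm, lever at rest, cap flush, and profile unmoved. Handing in.

```bash
python3 -c "
from workcell import robot
print(robot.sign_off())"
```

```text
the job is handed in; nothing more can be done
None
```

The job is handed in: the cap is pressed home, the pliers are open again, and the capped profile is still in the cradle. It took about 23 s of the 67 s allowed.

**What I did**
- I picked the silver profile with about 10 mm of green showing, seated it in the cradle, and slid it until the wrist force read about 7 N with no further movement.
- I squeezed the handles about 105 mm from the pivot with the grip limited to 16 N. The fingers stopped at 31.5 mm (32 mm expected), and the handles stayed locked after I let go.
- I drew the red paddle about 25 mm towards −x until the handle sprang open, then backed off clear.

**Last checks**
- **Handle:** its outer face was back at its opening position (x ≈ −43 mm in both), with the lever lying against it again.
- **Cap:** the side view showed 2 px of green, about 5 mm, so flush with the aluminium. At that resolution I cannot confirm the 0.8 mm tolerance.
- **Profile:** the cap was at the same pixels before and after the release.

**What failed or disagreed**
- **Fingertips:** they stand about 12 mm behind the TCP, not 17 mm ahead of it as stated. My first two grasps closed above the profile for that reason, without moving it.
- **Refused calls:** my first two move calls were rejected for missing keys.
- **Anvil force:** the wrist also read about 5 N upwards during the push. The force on the anvil itself was therefore somewhat below 7 N, and I did not measure it directly.
- **Bystanders:** a comparison with the first top picture flagged a small patch by the circuit board. I took it for the arm's shadow, since the arm never went near the board, but did not check further.

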